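# Clear the jammed egg carrier from the tester's slot

## Robot

A 7-joint arm with a two-finger parallel gripper is mounted at the origin on the work surface. World frame = base frame: x ahead of the robot, y to its left, z up, the work surface at z = 0. Lengths are in m, angles in rad, forces in N, time in s.
With the tool pointing down it reaches from about 0.4 to 0.85 m from the base axis. Payload 10.4 kg.
Tool frame: the origin (TCP) lies midway between the tips of the shut fingers; the grasp point (between the pads) lies 19 mm behind it (arm.grip_point_offset is the distance from the TCP to the grasp point, in m); z points along the fingers, x is the direction in which the jaws open and shut, and the axes are right-handed (so a half turn about z gives the same grasp; the last joint's range is limited). The gripper opens to 87 mm and grips with 3 to 60 N. Pads are 19 mm wide; open, the fingers measure 117 mm over their backs; the gripper's body (75 mm by 190 mm) begins 51 mm behind the grasp point.
Start: joints at [1.291, 0.332, -0.065, 1.46, 0.022, 1.35, -0.088], TCP at [0.159, -0.605, 0.188] pointing down, gripper open.
Joint ranges: [-2.6, 2.6], [-0.5, 2.12], [-1.47, 1.34], [0.16, 2.42], [-1.27, 4.41], [0.06, 2.06], [-2.6, 2.6]. Speed limits (rad/s): [2.22, 2.22, 2.79, 2.79, 3.14, 3.14, 3.14].

## Interface

Orientations are given as a unit quaternion [x, y, z, w].
In Python, from station import arm gives the robot as it stands.
- The arm moves only by the tool jog_arm, never from a script. Its argument "increments" is a list of rows, each an object of numbers: "gripper": the opening, from 0 (shut) to 1 (fully open); "tx", "ty", "tz": the shift along the tool's x, y, z normalised to -1 to 1, where 1 is 0.6 m; "ax", "ay", "az": the turn, a rotation vector about the tool's x, y, z normalised to -1 to 1, where 1 is pi rad. In form: [{"gripper": .., "tx": .., "ty": .., "tz": .., "ax": .., "ay": .., "az": ..}, ...]. A call has 1 to 8 rows; each row shifts and turns the pose as measured when the row begins, along the tool's axes as they then stand; what a row does not reach is not made up. A row lasts 1/10 s, in which the tool goes at most 50 mm and 8.59 degrees, less where a joint would pass 70% of its speed; a pose out of reach is approached as far as the arm can. A call with a number of a shift or a turn outside -1 to 1 is refused whole. A call with a gripper value outside its range is refused whole. The fingers move at their own pace and stop on an object; "squeeze" is the grip in N (left out, the last holds). Time passes only in rows, so rows that do not move let the fingers close. It gives the time, the measured TCP pose, the force and the opening at its end, in the units of the state.
- arm.read_state(): the state, without advancing time (a new reading comes with each control period).
- arm.get_image(name): name is "scene" or "top" or "wrist"; returns (picture, depth): 384x512x3 uint8, blue, green, red; 384x512 float32, m along the optical axis (not along the pixel's ray), 0 where there is no reading.
- arm.get_calibration(name): a dict with "fx", "fy", "cx", "cy" (pixels), "k1" (the pictures are not rectified: a ray, as slopes to the right and down, at radius r is drawn at 1 + k1 r^2 times it, then the intrinsics apply), "R" (3x3) and "t" (3): a world point X has camera coordinates R X + t. Camera axes: x right, y down, z forward; pixel columns grow to the right and rows downward; lengths in m; the calibration is good to about 2 mm. A picture is of the moment at which its call begins: read the wrist's pose just before it. get_calibration takes no time and is no camera call; for the wrist camera it gives the pose at the moment of the call.
- arm.sign_off(): hands the job in, once; it reports no verdict.
The state is a dict: "time": time; "q": joint angles; "dq": joint speeds; "joint_efforts": joint torques, N m; "tcp_pos": TCP position; "tool_rot": TCP orientation; "contact_force": force on the tool from outside, world axes, zero at the start; "ft_torque": the same for the moment, N m; "grip_width": opening from 0.0 (shut) to 1.0 (fully open).
Only numpy, scipy, OpenCV 4.12 (cv2) and the standard library are available. Lean on these libraries where they do the work, as an engineer would, in place of code of your own. Each camera call takes 0.05 s, during which the arm holds its last target.

## Task

The orange egg carrier is jammed in the slot of the egg tester, behind a gate. Squeeze the red release button in the lever's grip and swing the lever fully down to drop the gate, then take the hooked pick, reach in behind the carrier's steel post and drag the carrier out until it lies flat on the steel apron, completely clear of the slot and the gate; never touch the carrier with the gripper itself. Leave the lever down, lay the pick back wholly on its blue mat, and leave the egg cup and the beaker where they stand.

Things in the scene. Friction and masses are not known exactly. Their poses are not given: they have to be found in the camera images.
- tester: Fixed white egg tester with green hood. Origin on the bench (z=0) under the centre of the slot mouth; +y points out of the slot, z up. Lever on the +x side. In front of the slot a flat steel apron 150 mm wide runs from y=0 to 200 mm, its top at 60 mm. The cabinet behind (x -155 to 155, y -175 to -435 mm) is 230 mm high.
- slot_mouth (a point): Centre of the slot mouth's floor, 60 mm above the bench, axes as the tester's. The slot is a straight level tunnel from here to y=-164 mm, 92 mm wide (x -46 to 46), 40 mm high inside; floor level with the apron; 16 mm steel side walls; 4 mm clear cover, its top 44 mm above this point.
- gate (a joint): Steel gate plate with a yellow top edge, 4 mm thick, closing the slot mouth at y=2 to 6 mm. 0 = up (closed); value = metres it has sunk; from 0.039 it is below the floor. Driven by the lever, 51 mm per rad.
- release_lever (a joint): Lever angle in rad: 0 highest (lever rises 0.45 rad above level from its pivot towards the tester's +y), 0.9 bottom stop (0.45 below level). Starts at 0 to 0.1, stays where left; about 4 N at the grip moves it. A latch blocks it near 0.15 unless the button is at least 5 mm in while it passes; beyond 0.5 it is free to go on down. Past 0.8 the gate is fully open.
- release_button (a joint): Red button of 20 mm diameter in the +x side of the lever's grip; 0 out, 0.007 m fully in (flush). Spring, 2 to 5 N, pressed along the tester's -x. Closing the gripper across the grip (along the tester's x) squeezes it in.
- lever_grip (a point): Centre of the lever's black grip, 125 mm from the pivot: 62 mm long along the lever, 24 mm high, 24 mm wide across (tester's x) plus the 7 mm the button stands out on the +x side. The button is level with this point. From 195 mm above the bench (lever up) to 86 mm (lever down).
- lever_pivot (a point): Pivot of the lever: hinge axis along the tester's x, at x=125, y=-100, z=140 mm in the tester's frame.
- carrier: Orange sample carrier, loose, 60 mm (x) by 90 mm (y), 10 mm thick, with a white cup (42 mm wide, to 22 mm height). Origin at the centre of its underside. It lies in the slot with its +y end towards the mouth, its centre 75 to 105 mm inside. About 0.12 kg.
- post (a point): Upright steel post on the carrier, 10 mm diameter, from 10 to 29 mm above the carrier's underside, open at the top, 33 mm from the carrier's centre towards its +y end. This point is on its axis, 20 mm above the carrier's underside. Axes as the carrier's.
- pick: Hooked pick, loose, 200 mm long, 0.09 kg. Origin at the centre of its red handle: 22 mm wide (x), 70 long (y), 22 high. A steel shaft, 6 mm diameter, leaves it along -y at mid-height to y=-162 mm; there a prong turns square to +x, round end at x=19 mm. Lies flat on the mat, handle centre 15 mm above the bench. In use its axes are parallel to the tester's.
- hook (a point): Point on the axis of the pick's prong, at x=10, y=-162 mm in the pick's frame. Axes as the pick's.
- mat: Fixed blue mat, 150 mm (x) by 280 mm (y), 4 mm thick; origin at the centre of its underside. The pick starts on it.
- egg_cup: Bystander: brown egg in a white cup, 52 mm wide, 82 mm high; origin under its centre.
- beaker: Bystander: glass beaker, 64 mm wide, 85 mm high; origin under its centre.
Things that resemble listed ones, but are neither listed nor needed, are in the scene too. There is more than one size of the pick; the one meant has the size given above.

How it is judged:
On the way, in this order (a step that is already met when the one before it is completed fails the run):
1. the lever is swung down and the gate is open (value of joint release_lever above 0.8 rad), for 0.1 s.
2. the pick's prong is behind the post, inside the slot (y of hook in the frame of tester below -0.025 m and y of hook in the frame of post between -0.04 and -0.004 m and x of hook in the frame of post between -0.014 and 0.018 m), for 0.05 s.
3. the carrier is completely out of the slot, flat on the apron (y of carrier in the frame of tester between 0.048 and 0.19 m and x of carrier in the frame of tester between -0.07 and 0.07 m and height (world z) of carrier between 0.055 and 0.066 m and angle between carrier's own z axis and vertical below 0.1 rad), for 0.1 s.
At the end, for the whole second after the job is handed in: Carrier flat on the apron at rest, its centre 48 to 190 mm outside the slot mouth and within 70 mm of the apron's middle line; lever beyond 0.8 rad; pick at rest flat on the mat, handle centre and hook within its outline (5 mm grace), under 24 mm high (all of step 3 and x of pick in the frame of mat between -0.08 and 0.08 m and y of pick in the frame of mat between -0.145 and 0.145 m and height (world z) of each of pick, hook below 0.024 m and x of hook in the frame of mat between -0.08 and 0.08 m and y of hook in the frame of mat between -0.145 and 0.145 m and value of joint release_lever above 0.8 rad and linear speed of each of carrier, pick below 0.02 m/s); the robot touches nothing.
It fails at once if the gripper or arm touches the carrier (contact force between any of the fingers, the arm and carrier above 0.5 N).
It fails at once if a bystander is moved by more than 20 mm (distance of any of egg_cup, beaker from where it was at the start of the episode above 0.02 m).
It fails at once if the carrier is tipped up (angle between carrier's own z axis and vertical above 0.5 rad).
It also fails if it takes over 61 s, if anything falls off the work surface, if the arm or the gripper's body presses on something with over 40 N, if the wrist force passes 120 N, or if a joint passes its speed limit or range.

## Working session

There is one attempt and no reset: what is moved stays moved. The work goes in short steps, Python scripts to look and compute and a tool call to move; the robot and the scene stay as the last step left them, time stands still between calls to the robot, and variables do not carry over. Pictures are saved under pics/ and viewed, and the job is handed in when it is done.

Besides the shell and the picture viewer there is one more tool, called after "Emit:" as name(argument=value, ...), one argument or row to a line, values as JSON. jog_arm: Moves the arm, as the interface text tells. Scaled input: -1 to 1 covers 0.6 m each way for a shift and pi rad each way for a turn. Its arguments: {"type":"object","properties":{"increments":{"type":"array"},"squeeze":{"type":"number"}},"required":["increments"]}

```bash
ls; mkdir -p pics
python3 - <<'E'
from station import arm
import cv2,numpy as np
print(arm.read_state())
for n in ("scene","top","wrist"):
    c=arm.get_calibration(n); im,d=arm.get_image(n)
    cv2.imwrite(f"pics/{n}0.png",im); np.savez(f"pics/{n}0.npz",im=im,d=d,**c)
    print(n,c)
print(arm.grip_point_offset)
E
```

```text
pics
{'time': 0.0, 'q': array([ 1.29143454,  0.33290296, -0.06471915,  1.46095274,  0.02161855,
        1.34992596, -0.08848054]), 'dq': array([ 0.00049188, -0.00128071,  0.00154382, -0.00253526, -0.00089417,
        0.0004375 , -0.00058879]), 'joint_efforts': array([-9.59768840e-05, -6.23255539e+01,  2.45708681e-02, -3.89898849e+01,
       -6.14446308e-02,  3.97674751e-02,  1.61381568e-04]), 'tcp_pos': array([ 0.15859847, -0.60407227,  0.18752918]), 'tool_rot': array([ 7.91836454e-01, -6.10732734e-01, -6.15085763e-04, -4.22652675e-04]), 'contact_force': array([ 0.21501965,  0.28746019, -0.70022743]), 'ft_torque': array([ 0.00399339, -0.04580306,  0.01952981]), 'grip_width': 1.003766569145663}
scene {'fx': 360.7858603100624, 'fy': 360.7858603100624, 'cx': 253.44536752521282, 'cy': 192.61209186254192, 'k1': -0.10264205863752013, 'R': array([[-0.00620716,  0.99969307, -0.02398397],
       [ 0.57862309, -0.01597075, -0.81543869],
       [-0.81557145, -0.01893924, -0.57834636]]), 't': array([-0.07995611, -0.14360368,  1.49429373])}
top {'fx': 387.2099337692887, 'fy': 387.2099337692887, 'cx': 255.4405801032812, 'cy': 193.15232934018383, 'k1': -0.05518719862426644, 'R': array([[ 0.02520984, -0.99956131, -0.01554499],
       [-0.99652952, -0.02389331, -0.07973722],
       [ 0.07933082,  0.0175012 , -0.9966947 ]]), 't': array([0.07564864, 0.46678185, 1.08315067])}
wrist {'fx': 344.28205557166126, 'fy': 344.28205557166126, 'cx': 256.02893140320646, 'cy': 194.30777349719258, 'k1': -0.08062948373363224, 'R': array([[ 0.2540566 , -0.96718856, -0.00124155],
       [-0.93175707, -0.24509348,  0.26787673],
       [-0.2593916 , -0.06689903, -0.96345239]]), 't': array([-0.62444876, -0.03383857,  0.3906407 ])}
0.0187
```

View pics/scene0.png

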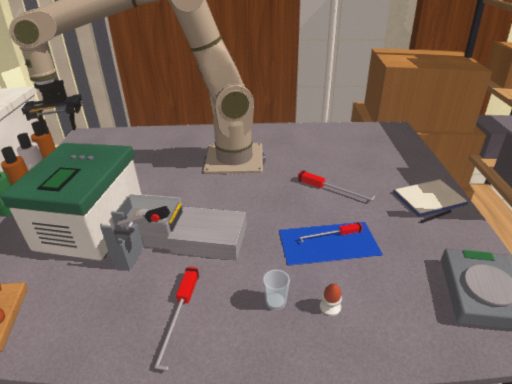

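View pics/top0.png

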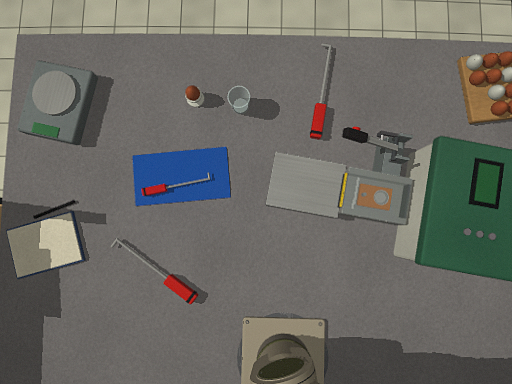

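View pics/wrist0.png

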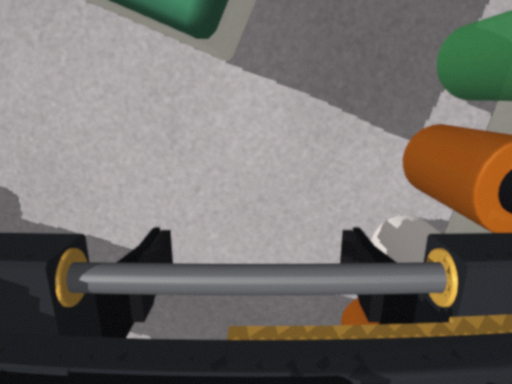

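```bash
cat > h.py <<'E'
import numpy as np,cv2
from scipy.spatial.transform import Rotation as Rn
def load(n): return dict(np.load(f"pics/{n}.npz"))
def snap(name,tag):
    from station import arm
    c=arm.get_calibration(name); im,d=arm.get_image(name)
    cv2.imwrite(f"pics/{tag}.png",im); np.savez(f"pics/{tag}.npz",im=im,d=d,**c)
    return load(tag)
def rays(c,uv):
    K=np.array([[c['fx'],0,c['cx']],[0,c['fy'],c['cy']],[0,0,1]],float)
    p=cv2.undistortPoints(np.array(uv,float).reshape(-1,1,2),K,np.array([float(c['k1']),0,0,0]))[:,0]
    r=np.c_[p,np.ones(len(p))]
    return -c['R'].T@c['t'], r@c['R']   # origin, dirs (z-depth scaled)
def plane(c,uv,z):
    o,d=rays(c,uv); return o+d*((z-o[2])/d[:,2])[:,None]
def depthpts(c,uv):
    uv=np.array(uv); o,d=rays(c,uv); i=uv.astype(int)
    return o+d*c['d'][i[:,1],i[:,0]][:,None]
def proj(c,X):
    K=np.array([[c['fx'],0,c['cx']],[0,c['fy'],c['cy']],[0,0,1]],float)
    return cv2.projectPoints(np.array(X,float).reshape(-1,3),cv2.Rodrigues(c['R'])[0],c['t'],K,np.array([float(c['k1']),0,0,0]))[0][:,0]
def cloud(c):
    H,W=c['d'].shape; u,v=np.meshgrid(np.arange(W),np.arange(H)); uv=np.c_[u.ravel(),v.ravel()]
    return depthpts(c,uv).reshape(H,W,3)
E
python3 - <<'E'
from h import *
np.set_printoptions(precision=4,suppress=True)
c=load('top0'); P=cloud(c); 
hsv=cv2.cvtColor(c['im'],cv2.COLOR_BGR2HSV)
def blobs(m,name,amin=25):
    n,l,s,ce=cv2.connectedComponentsWithStats(m.astype(np.uint8))
    for i in range(1,n):
        if s[i,4]>amin:
            q=P[l==i]; print(name,s[i],ce[i].round(1),np.median(q,0))
h,s,v=hsv[...,0],hsv[...,1],hsv[...,2]
blobs(((h<6)|(h>174))&(s>180)&(v>90),'red')
blobs((h>110)&(h<130)&(s>150),'blue')
blobs((h>22)&(h<32)&(s>150),'yel')
blobs((h>8)&(h<20)&(s>90),'orange')
blobs((v<30),'black')
# table/apron heights
for uv in [(300,185),(60,150),(380,180),(460,200),(355,134),(150,190)]: print(uv,depthpts(c,[uv]))
for n,z,box in (('mid','x',(330,240,110,120)),('mat','x',(120,90,130,130))):
    x,y,w,hh=box if n=='mat' else (255,110,190,130)
    cv2.imwrite(f'pics/{n}_crop.png',cv2.resize(c['im'][y:y+hh,x:x+w],None,fx=4,fy=4,interpolation=cv2.INTER_CUBIC))
E
```

```text
red [311 103  15  29 295] [318.3 116.9] [ 0.6872 -0.0869  0.0314]
red [310 133  12   5  37] [315.1 134.9] [ 0.6342 -0.0785  0.0303]
red [145 184  22  11 151] [155.3 189.1] [0.469  0.3738 0.0254]
red [164 275  28  26 318] [177.5 287.3] [0.1961 0.297  0.0309]
red [189 295   8   9  31] [192.5 299.1] [0.1645 0.2557 0.0304]
yel [339 173   8  34  95] [342.6 190.1] [ 0.4727 -0.1459  0.0942]
orange [ 457   52   55   72 2564] [485.4  88.8] [ 0.7833 -0.5737  0.0315]
orange [185  86  15  14 108] [191.4  92. ] [0.7393 0.2725 0.0726]
orange [357 184  35  26 507] [372.2 196.6] [ 0.4548 -0.2165  0.1037]
black [343 130  25  13  94] [356.6 136.7] [ 0.5915 -0.1599  0.195 ]
black [469 158  35  51 467] [485.1 183.8] [ 0.4819 -0.4474  0.228 ]
black [ 34 201  41  17 100] [ 53.  209.5] [0.4019 0.6829 0.0093]
(300, 185) [[ 0.4871 -0.0355  0.0577]]
(60, 150) [[ 0.5822  0.6766 -0.002 ]]
(380, 180) [[ 0.5007 -0.2419  0.1038]]
(460, 200) [[ 0.4439 -0.3934  0.2245]]
(355, 134) [[ 0.5995 -0.1528  0.1985]]
(150, 190) [[0.4662 0.3887 0.0243]]
```

Run:
```python
from h import *
c=load('scene0');cv2.imwrite('pics/sc_crop.png',cv2.resize(c['im'][170:300,90:260],None,fx=4,fy=4,interpolation=cv2.INTER_CUBIC))
```

```text
(no output)
```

View pics/mid_crop.png

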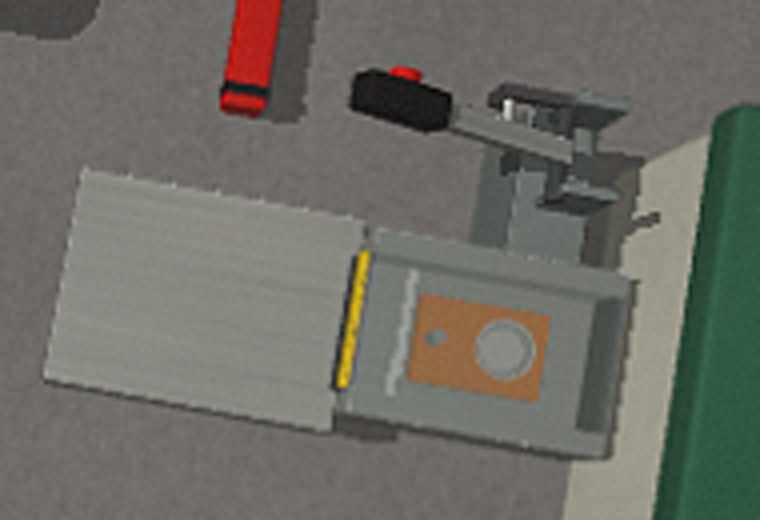

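View pics/mat_crop.png

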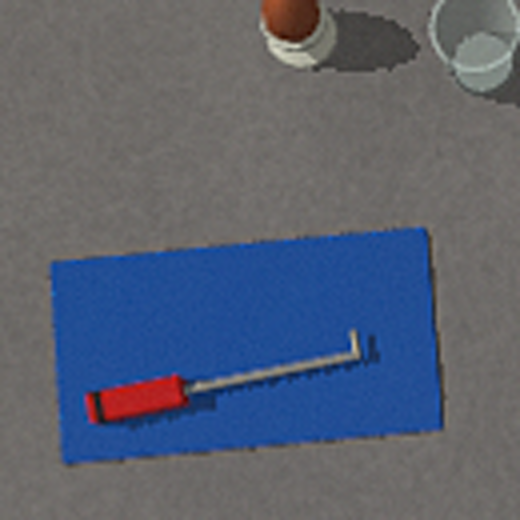

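View pics/sc_crop.png

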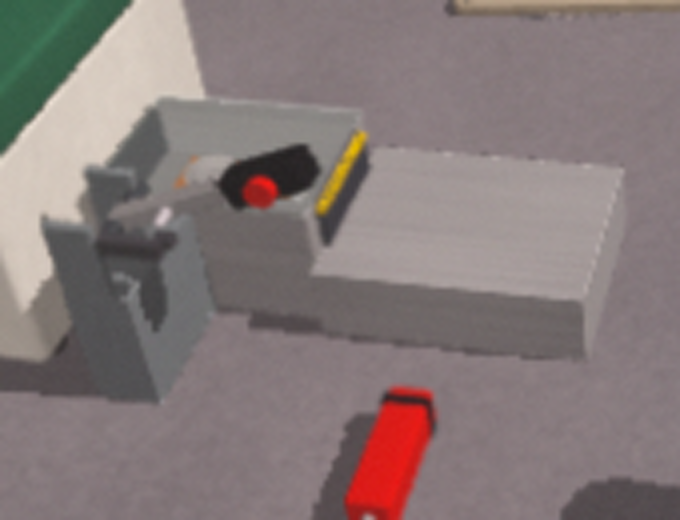

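Run:
```python
from h import *
np.set_printoptions(precision=4,suppress=True)
c=load('top0'); P=cloud(c)
f=lambda x,y:(x/4+255-0.375,y/4+110-0.375)
A=plane(c,[f(80,168),f(45,380),f(335,432),f(366,222)],.06); print('apron',A)
# tunnel walls
W=plane(c,[f(372,230),f(345,412),f(605,458),f(634,282)],.104);print('tunnel',W)
g=plane(c,[f(365,252),f(343,388)],.1); print('gate ends',g)
yy=(A[0]-A[3])+(A[1]-A[2]); xx=(A[0]-A[1])+(A[3]-A[2])+0
print('yaw from y',np.degrees(np.arctan2(-yy[0],yy[1])),'from x',np.degrees(np.arctan2(xx[1],xx[0])))
t=(W[0]-W[3])+(W[1]-W[2]);print('tunnel yaw y',np.degrees(np.arctan2(-t[0],t[1])))
gx=g[0]-g[1];print('gate yaw',np.degrees(np.arctan2(gx[1],gx[0])),np.linalg.norm(gx))
m=(abs(P[...,2]-.0585)<.006)&(P[...,0]>.38)&(P[...,0]<.62)&(P[...,1]>-.16)&(P[...,1]<.1)
n,l,s,ce=cv2.connectedComponentsWithStats(m.astype(np.uint8)); i=1+np.argmax(s[1:,4])
q=P[l==i][:,:2].astype(np.float32); r=cv2.minAreaRect(q); print('apron rect',r)
# carrier, post
C=plane(c,[f(418,293),f(550,316),f(541,402),f(408,380)],.07);print('carrier',C)
print('post top',plane(c,[f(437,338)],.089))
print('cup top',plane(c,[f(505,350)],.082))
# grip
print('grip',plane(c,[f(400,100)],.2), 'btn',plane(c,[f(405,74)],.19))
# picks
mt=lambda x,y:(x/4+120-.375,y/4+90-.375)
H=plane(c,[mt(88,408),mt(185,388)],.026); print('handle',H)
S=plane(c,[mt(187,389),mt(357,356),mt(353,331)],.015);print('shaft',S)
print('len mat',np.linalg.norm((plane(c,[mt(87,410)],.02)-S[1])[0]))
print('len far',np.linalg.norm(np.diff(plane(c,[(316,137),(327,45)],.015),axis=0)),'near',np.linalg.norm(np.diff(plane(c,[(196,301),(116,241)],.015),axis=0)))
M=plane(c,[mt(52,262),mt(428,228),mt(441,428),mt(66,464)],.004);print('mat',M, M.mean(0))
print('cups',plane(c,[(194,100),(239,101)],.03))
```

```text
apron [[ 0.578   0.0363  0.06  ]
 [ 0.4308  0.0571  0.06  ]
 [ 0.4001 -0.1413  0.06  ]
 [ 0.545  -0.1616  0.06  ]]
tunnel [[ 0.5328 -0.156   0.104 ]
 [ 0.4123 -0.1391  0.104 ]
 [ 0.3862 -0.3102  0.104 ]
 [ 0.5025 -0.3301  0.104 ]]
gate ends [[ 0.5186 -0.1523  0.1   ]
 [ 0.4282 -0.1384  0.1   ]]
yaw from y -9.128324179391058 from x -7.999832365742952
tunnel yaw y -9.280772959386917
gate yaw -8.749334298559544 0.0914752507883286
apron rect ((0.48922818899154663, -0.052129194140434265), (0.2008030265569687, 0.15078745782375336), 80.90957641601562)
carrier [[ 0.4955 -0.1951  0.07  ]
 [ 0.482  -0.2855  0.07  ]
 [ 0.4233 -0.2792  0.07  ]
 [ 0.4361 -0.1886  0.07  ]]
post top [[ 0.4636 -0.2032  0.089 ]]
cup top [[ 0.4572 -0.2509  0.082 ]]
grip [[ 0.5976 -0.1515  0.2   ]] btn [[ 0.6162 -0.1569  0.19  ]]
handle [[0.4608 0.4122 0.026 ]
 [0.4768 0.3429 0.026 ]]
shaft [[0.4771 0.3441 0.015 ]
 [0.5038 0.2221 0.015 ]
 [0.5218 0.2256 0.015 ]]
len mat 0.19773545679318308
len far 0.28105856936666157 near 0.2865939875744907
mat [[0.5695 0.4515 0.004 ]
 [0.6003 0.175  0.004 ]
 [0.4542 0.1609 0.004 ]
 [0.4213 0.4334 0.004 ]] [0.5113 0.3052 0.004 ]
cups [[0.7301 0.2716 0.03  ]
 [0.7294 0.1411 0.03  ]]
```

Candidates for the pick, by top-view pixel:
- **Mat pick:** (175,185), 198 mm long.
- **Far pick:** (320,90), 281 mm long.
- **Near pick:** (160,275), 287 mm long.

The mat pick matches the 200 mm given, and the mat crop confirms it: handle at the left, prong towards +x. The tester origin is about (0.473, -0.150) with yaw about -9.1°. I do the lever first, starting with a lift clear of the cabinet.

Emit:
jog_arm(
  increments=[
    {"gripper": 1, "tz": -0.08},
    {"tz": -0.08},
    {"tz": -0.08},
    {"tz": -0.08},
    {"tx": -0.041, "ty": -0.069},
    {"tx": -0.041, "ty": -0.069},
    {"tx": -0.041, "ty": -0.069},
    {"tx": -0.041, "ty": -0.069},
  ],
  squeeze=20,
)

```text
$.increments[0]: bad value
```

Emit:
jog_arm(
  increments=[
    {"gripper": 1, "tx": 0, "ty": 0, "tz": -0.08, "ax": 0, "ay": 0, "az": 0},
    {"gripper": 1, "tx": 0, "ty": 0, "tz": -0.08, "ax": 0, "ay": 0, "az": 0},
    {"gripper": 1, "tx": 0, "ty": 0, "tz": -0.08, "ax": 0, "ay": 0, "az": 0},
    {"gripper": 1, "tx": 0, "ty": 0, "tz": -0.08, "ax": 0, "ay": 0, "az": 0},
    {"gripper": 1, "tx": -0.041, "ty": -0.069, "tz": 0, "ax": 0, "ay": 0, "az": 0},
    {"gripper": 1, "tx": -0.041, "ty": -0.069, "tz": 0, "ax": 0, "ay": 0, "az": 0},
    {"gripper": 1, "tx": -0.041, "ty": -0.069, "tz": 0, "ax": 0, "ay": 0, "az": 0},
    {"gripper": 1, "tx": -0.041, "ty": -0.069, "tz": 0, "ax": 0, "ay": 0, "az": 0},
  ],
  squeeze=20,
)

```text
time: 0.95
tcp_pos: [0.2919, -0.4678, 0.3847]
tool_rot: [0.788, -0.616, -0.002, -0.001]
contact_force: [0.9, -0.7, -0.3]
grip_width: 1.002
```

Emit:
jog_arm(
  increments=[
    {"gripper": 1, "tx": -0.041, "ty": -0.069, "tz": 0, "ax": 0, "ay": 0, "az": 0},
    {"gripper": 1, "tx": -0.041, "ty": -0.069, "tz": 0, "ax": 0, "ay": 0, "az": 0},
    {"gripper": 1, "tx": -0.041, "ty": -0.069, "tz": 0, "ax": 0, "ay": 0, "az": 0},
    {"gripper": 1, "tx": -0.041, "ty": -0.069, "tz": 0, "ax": 0, "ay": 0, "az": 0},
    {"gripper": 1, "tx": -0.041, "ty": -0.069, "tz": 0, "ax": 0, "ay": 0, "az": 0},
    {"gripper": 1, "tx": -0.041, "ty": -0.069, "tz": 0, "ax": 0, "ay": 0, "az": 0},
    {"gripper": 1, "tx": -0.041, "ty": -0.069, "tz": 0, "ax": 0, "ay": 0, "az": 0},
    {"gripper": 1, "tx": -0.041, "ty": -0.069, "tz": 0, "ax": 0, "ay": 0, "az": 0},
  ],
)

```text
time: 1.75
tcp_pos: [0.574, -0.1845, 0.3846]
tool_rot: [0.787, -0.617, -0.002, 0.0]
contact_force: [0.7, -0.1, 0.0]
grip_width: 0.997
```

Emit:
jog_arm(
  increments=[
    {"gripper": 1, "tx": 0, "ty": 0, "tz": 0, "ax": 0, "ay": 0, "az": -0.046},
    {"gripper": 1, "tx": 0, "ty": 0, "tz": 0, "ax": 0, "ay": 0, "az": -0.046},
    {"gripper": 1, "tx": 0, "ty": 0, "tz": 0, "ax": 0, "ay": 0, "az": -0.046},
    {"gripper": 1, "tx": 0, "ty": 0, "tz": 0, "ax": 0, "ay": 0, "az": -0.046},
    {"gripper": 1, "tx": 0, "ty": 0, "tz": 0, "ax": 0, "ay": 0, "az": -0.046},
    {"gripper": 1, "tx": 0, "ty": 0, "tz": 0, "ax": 0, "ay": 0, "az": -0.046},
    {"gripper": 1, "tx": 0, "ty": 0, "tz": 0, "ax": 0, "ay": 0, "az": -0.046},
    {"gripper": 1, "tx": 0, "ty": 0, "tz": 0, "ax": 0, "ay": 0, "az": -0.046},
  ],
)

```text
time: 2.55
tcp_pos: [0.5783, -0.1738, 0.3796]
tool_rot: [0.998, -0.065, -0.005, -0.004]
contact_force: [0.3, 0.4, -0.1]
grip_width: 1.001
```

```bash
cat >> h.py <<'E'
T0=np.array([.473,-.150]); YAW=np.radians(-9.1)
XT=np.array([np.cos(YAW),np.sin(YAW)]); YT=np.array([-np.sin(YAW),np.cos(YAW)])
def t2w(p): p=np.array(p,float); return np.r_[T0+p[0]*XT+p[1]*YT,p[2:]]
def w2t(p): p=np.array(p,float); d=p[:2]-T0; return np.r_[d@XT,d@YT,p[2:]]
def togo(target,xdir_deg):
    """print tool-axis shift (jog units) & rotation to reach world target with tool down, tool x heading"""
    from station import arm
    s=arm.read_state(); R=Rn.from_quat(s['tool_rot'])
    d=R.inv().apply(np.array(target)-s['tcp_pos'])
    a=np.radians(xdir_deg); x=np.array([np.cos(a),np.sin(a),0]); z=np.array([0,0,-1.]); 
    Rt=Rn.from_matrix(np.c_[x,np.cross(z,x),z])
    rv=(R.inv()*Rt).as_rotvec()
    print('t',round(s['time'],2),'tcp',s['tcp_pos'].round(4),'tester',w2t(s['tcp_pos']).round(4),'F',s['contact_force'].round(1),'w',round(s['grip_width']*87,1))
    print('shift units',(d/.6).round(4),'turn units',(rv/np.pi).round(4),'q7',s['q'][6].round(2))
E
python3 - <<'E'
from h import *
togo(t2w([.125,.0126,.32]),-9.1)
c=snap('wrist','w1'); c=snap('top','t1')
E
```

```text
t 2.55 tcp [ 0.5783 -0.1738  0.3796] tester [ 0.1077 -0.0069  0.3796] F [ 0.3  0.4 -0.1] w 87.1
shift units [ 0.0308 -0.0308  0.0993] turn units [-0.0025  0.0036  0.0092] q7 -0.03
```

View pics/w1.png

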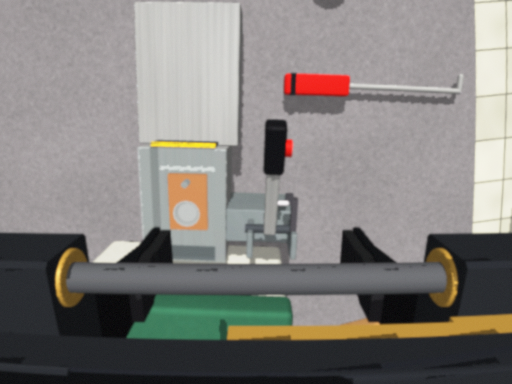

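Run:
```python
from h import *
np.set_printoptions(precision=4,suppress=True)
c=load('w1')
T=lambda uv,z:np.array([w2t(p) for p in plane(c,uv,z)])
print('apron far corners',T([(136,3),(239,4)],.06))
print('gate ends',T([(150,145),(217,145)],.1))
print('grip',T([(275,148)],.195),'btn',T([(289,147)],.195))
print('grip top mid',T([(275,122),(276,172)],.206))
print('post top',T([(185,184)],.089),'carrier corners',T([(168,173),(207,173),(207,230),(169,230)],.07))
P=cloud(c); hsv=cv2.cvtColor(c['im'],cv2.COLOR_BGR2HSV)
m=(c['im'].max(2)<45); m[:110]=0;m[182:]=0;m[:,:255]=0;m[:,300:]=0
q=P[m]; print(np.array([w2t(p) for p in q[::40]]), w2t(np.median(q,0)))
im=c['im'];cv2.imwrite('pics/w1c.png',cv2.resize(im[100:260,130:320],None,fx=4,fy=3.7,interpolation=cv2.INTER_CUBIC))
```

```text
apron far corners [[-0.0714  0.1975  0.06  ]
 [ 0.0736  0.1972  0.06  ]]
gate ends [[-0.0452  0.0023  0.1   ]
 [ 0.0491  0.0047  0.1   ]]
grip [[0.1251 0.0152 0.195 ]] btn [[0.1406 0.0168 0.195 ]]
grip top mid [[ 0.1234  0.0442  0.206 ]
 [ 0.1268 -0.0097  0.206 ]]
post top [[ 0.0007 -0.055   0.089 ]] carrier corners [[-0.029  -0.0434  0.07  ]
 [ 0.0304 -0.0416  0.07  ]
 [ 0.0296 -0.1332  0.07  ]
 [-0.031  -0.1354  0.07  ]]
[[ 0.1162  0.0446  0.1977]
 [ 0.1214  0.0429  0.2034]
 [ 0.1235  0.0411  0.2064]
 [ 0.1246  0.0391  0.2082]
 [ 0.1152  0.0357  0.2084]
 [ 0.1152  0.0337  0.2095]
 [ 0.1154  0.0313  0.206 ]
 [ 0.1155  0.0292  0.2061]
 [ 0.1155  0.0271  0.2065]
 [ 0.1178  0.0249  0.2056]
 [ 0.12    0.0227  0.2047]
 [ 0.1234  0.0206  0.2035]
 [ 0.1279  0.0185  0.2031]
 [ 0.1314  0.0162  0.2011]
 [ 0.1336  0.014   0.201 ]
 [ 0.1152  0.0099  0.1993]
 [ 0.1175  0.0075  0.1981]
 [ 0.1198  0.0053  0.1974]
 [ 0.1222  0.0028  0.1956]
 [ 0.1245  0.0007  0.1958]
 [ 0.1291 -0.0015  0.1955]
 [ 0.1338 -0.0039  0.1941]
 [ 0.1183 -0.0084  0.191 ]
 [ 0.123  -0.0107  0.1903]
 [ 0.1287 -0.0127  0.1909]] [0.124  0.0177 0.2013]
```

View pics/w1c.png

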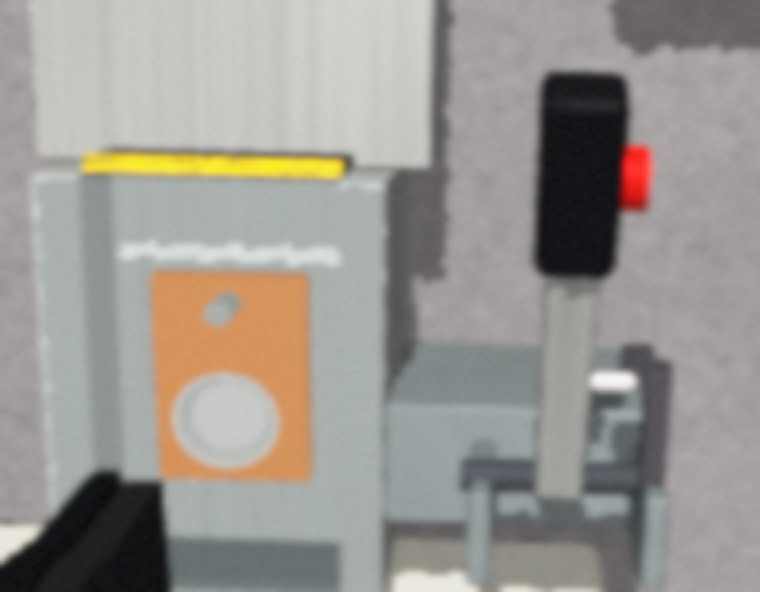

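The wrist view shows the black grip at (275,148), the red button at (289,147), the gate at (183,145) and the post at (185,184). All of these match the frame estimate.

Emit:
jog_arm(
  increments=[
    {"gripper": 1, "tx": 0.031, "ty": -0.035, "tz": 0, "ax": -0.0025, "ay": 0.0036, "az": 0.009},
    {"gripper": 1, "tx": 0, "ty": 0, "tz": 0.07, "ax": 0, "ay": 0, "az": 0},
    {"gripper": 1, "tx": 0, "ty": 0, "tz": 0.07, "ax": 0, "ay": 0, "az": 0},
    {"gripper": 1, "tx": 0, "ty": 0, "tz": 0.07, "ax": 0, "ay": 0, "az": 0},
  ],
)

```text
time: 3.05
tcp_pos: [0.6038, -0.155, 0.2561]
tool_rot: [0.996, -0.092, 0.006, 0.0]
contact_force: [1.3, -1.0, 0.3]
grip_width: 1.001
```

Run:
```python
from h import *
togo(t2w([.125,.0155,.169]),-9.1)
```

```text
t 3.05 tcp [ 0.6038 -0.155   0.2561] tester [0.13   0.0157 0.2561] F [ 1.3 -1.   0.3] w 87.0
shift units [-0.01    0.0006  0.1451] turn units [-0.     -0.0039 -0.0083] q7 -0.14
```

Emit:
jog_arm(
  increments=[
    {"gripper": 1, "tx": -0.009, "ty": 0, "tz": 0.05, "ax": 0, "ay": -0.004, "az": -0.008},
    {"gripper": 1, "tx": 0, "ty": 0, "tz": 0.05, "ax": 0, "ay": 0, "az": 0},
    {"gripper": 1, "tx": 0, "ty": 0, "tz": 0.03, "ax": 0, "ay": 0, "az": 0},
    {"gripper": 1, "tx": 0, "ty": 0, "tz": 0, "ax": 0, "ay": 0, "az": 0},
  ],
)

```text
time: 3.45
tcp_pos: [0.5942, -0.1539, 0.1678]
tool_rot: [0.996, -0.09, -0.006, -0.001]
contact_force: [-0.3, -0.5, 0.8]
grip_width: 0.999
```

Run:
```python
from h import *
togo(t2w([.125,.0155,.169]),-9.1)
```

```text
t 3.45 tcp [ 0.5942 -0.1539  0.1678] tester [0.1202 0.0153 0.1678] F [-0.3 -0.5  0.8] w 86.9
shift units [ 0.0079 -0.0005 -0.0021] turn units [-0.0001  0.0036 -0.0067] q7 -0.15
```

Emit:
jog_arm(
  increments=[
    {"gripper": 1, "tx": 0.008, "ty": 0, "tz": -0.001, "ax": 0, "ay": 0.002, "az": -0.004},
    {"gripper": 1, "tx": 0, "ty": 0, "tz": 0, "ax": 0, "ay": 0, "az": 0},
  ],
)

```text
time: 3.65
tcp_pos: [0.5998, -0.155, 0.1699]
tool_rot: [0.996, -0.086, -0.002, -0.0]
contact_force: [-0.1, 0.0, -0.5]
grip_width: 1.001
```

Run:
```python
from h import *
togo(t2w([.125,.0155,.169]),-9.1)
```

```text
t 3.65 tcp [ 0.5998 -0.155   0.1699] tester [0.126  0.0151 0.1699] F [-0.1  0.  -0.5] w 87.1
shift units [-0.0016 -0.0007  0.0015] turn units [-0.0001  0.0011 -0.004 ] q7 -0.15
```

Aligned, so close on the grip.

Emit:
jog_arm(
  increments=[
    {"gripper": 0, "tx": 0, "ty": 0, "tz": 0, "ax": 0, "ay": 0, "az": 0},
    {"gripper": 0, "tx": 0, "ty": 0, "tz": 0, "ax": 0, "ay": 0, "az": 0},
    {"gripper": 0, "tx": 0, "ty": 0, "tz": 0, "ax": 0, "ay": 0, "az": 0},
    {"gripper": 0, "tx": 0, "ty": 0, "tz": 0, "ax": 0, "ay": 0, "az": 0},
    {"gripper": 0, "tx": 0, "ty": 0, "tz": 0, "ax": 0, "ay": 0, "az": 0},
    {"gripper": 0, "tx": 0, "ty": 0, "tz": 0, "ax": 0, "ay": 0, "az": 0},
    {"gripper": 0, "tx": 0, "ty": 0, "tz": 0, "ax": 0, "ay": 0, "az": 0},
  ],
  squeeze=20,
)

```text
time: 4.35
tcp_pos: [0.6018, -0.1552, 0.1738]
tool_rot: [0.996, -0.087, 0.001, 0.0]
contact_force: [0.8, 0.0, -0.5]
grip_width: 0.444
```

Run:
```python
from h import *
togo(t2w([.125,.0155,.169]),-9.1)
```

```text
t 4.35 tcp [ 0.6018 -0.1552  0.1738] tester [0.128  0.0152 0.1738] F [ 0.8  0.  -0.5] w 38.6
shift units [-0.005  -0.0004  0.008 ] turn units [ 0.0001 -0.0007 -0.0047] q7 -0.15
```

Emit:
jog_arm(
  increments=[
    {"gripper": 0, "tx": -0.004, "ty": 0, "tz": 0.007, "ax": 0, "ay": 0, "az": -0.003},
    {"gripper": 0, "tx": 0, "ty": 0, "tz": 0, "ax": 0, "ay": 0, "az": 0},
    {"gripper": 0, "tx": 0, "ty": 0, "tz": 0, "ax": 0, "ay": 0, "az": 0},
    {"gripper": 0, "tx": 0, "ty": 0, "tz": 0, "ax": 0, "ay": 0, "az": 0},
  ],
)

```text
time: 4.75
tcp_pos: [0.5991, -0.155, 0.1691]
tool_rot: [0.997, -0.082, 0.001, 0.0]
contact_force: [-0.2, -1.1, 1.5]
grip_width: 0.082
```

Run:
```python
from h import *
togo(t2w([.125,.0155,.169]),-9.1)
```

```text
t 4.75 tcp [ 0.5991 -0.155   0.1691] tester [0.1253 0.015  0.1691] F [-0.2 -1.1  1.5] w 7.1
shift units [-0.0005 -0.0008  0.0002] turn units [ 0.0002 -0.0007 -0.0015] q7 -0.14
```

Run:
```python
from h import *
c=snap('scene','s2');c2=snap('wrist','w2')
a=cv2.resize(c['im'][120:280,60:260],None,fx=3,fy=3,interpolation=cv2.INTER_CUBIC)
cv2.imwrite('pics/s2c.png',a)
```

```text
(no output)
```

View pics/s2c.png

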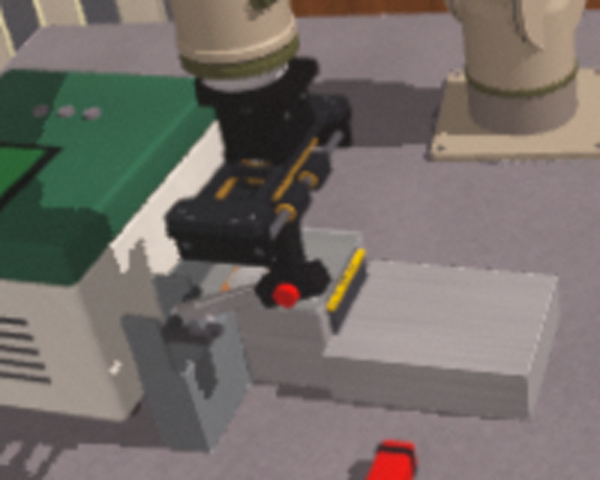

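View pics/w2.png

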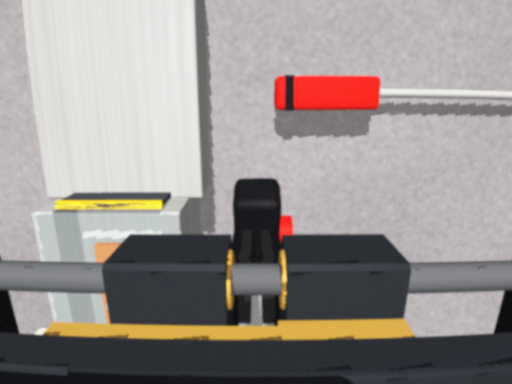

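Run:
```python
from h import *
c=load('s2');w=load('w2')
from station import arm
s=arm.read_state(); R=Rn.from_quat(s['tool_rot']).as_matrix(); p=s['tcp_pos']
print(s['grip_width'],s['time'])
for k in (0,-.019,-.05): 
    X=p+R[:,2]*k; u=proj(c,X)[0]; print(k,'scene crop',(u-[60,120])*3,'wrist',proj(w,X)[0])
for X in ([.125,.0125,.194],[.125,.0155,.188],[.144,.0155,.188]): print(X,(proj(c,t2w(X))[0]-[60,120])*3,proj(w,t2w(X))[0])
P=cloud(c)
hsv=cv2.cvtColor(c['im'],cv2.COLOR_BGR2HSV); m=((hsv[...,0]<6)|(hsv[...,0]>174))&(hsv[...,1]>180)&(hsv[...,2]>90); m[:,200:]=0; m[:180]=0;m[240:]=0
print(w2t(np.median(P[m],0)),m.sum())
for uv in [(300,270),(290,245),(310,285)]:
    q=depthpts(c,[(uv[0]//3+60,uv[1]//3+120)])[0]; print(uv,w2t(q))
```

```text
0.02867678263455244 4.85
0 scene crop [294.235837   297.58174006] wrist [257.72188376 222.6484167 ]
-0.019 scene crop [290.2212539  280.03338005] wrist [257.87901875 234.5128803 ]
-0.05 scene crop [283.49576751 250.46028711] wrist [258.21009437 259.57436752]
[0.125, 0.0125, 0.194] [286.23960647 274.05242964] [257.33488392 243.04269207]
[0.125, 0.0155, 0.188] [290.87664064 279.98240358] [257.25363404 233.6987462 ]
[0.144, 0.0155, 0.188] [282.29330001 294.23777902] [291.43076017 233.4919542 ]
[0.14456298 0.01834967 0.19042699] 52
(300, 270) [0.12993083 0.02858534 0.20387355]
(290, 245) [0.13583615 0.02652865 0.23575492]
(310, 285) [0.13684701 0.03746805 0.19454767]
```

Run:
```python
from h import *
np.set_printoptions(precision=4,suppress=True)
w=load('w1'); w2=load('w2')
o=-w['R'].T@w['t']; print('cam',o, 'tcp then .5783 -.1738 .3796')
for uv in [(165,236),(160,233),(350,236),(354,234),(168,250)]:
    print(uv,w['d'][uv[1],uv[0]],depthpts(w,[uv])[0])
print(proj(w,[.5783,-.1738,.3796]), 'depth of tcp',(w['R']@np.array([.5783,-.1738,.3796])+w['t'])[2])
for uv in [(245,245),(256,190),(258,225),(270,245),(256,245),(245,300),(247,262)]:
    print(uv,w2['d'][uv[1],uv[0]],w2t(depthpts(w2,[uv])[0]))
a=cv2.resize(w2['im'][160:340,180:340],None,fx=3.3,fy=3.3,interpolation=cv2.INTER_CUBIC)
a=cv2.convertScaleAbs(a,alpha=2.5); cv2.imwrite('pics/w2c.png',a)
```

```text
cam [ 0.5887 -0.1034  0.5772] tcp then .5783 -.1738 .3796
(165, 236) 0.16532955 [ 0.5352 -0.1594  0.4233]
(160, 233) 0.16972505 [ 0.5315 -0.1592  0.4189]
(350, 236) 0.16679427 [ 0.6243 -0.1716  0.4209]
(354, 234) 0.16826624 [ 0.6267 -0.1716  0.4193]
(168, 250) 0.16923594 [ 0.5346 -0.1676  0.4215]
[[257.7265 222.7223]] depth of tcp 0.20930778587352183
(245, 245) 0.15520069 [0.1193 0.0242 0.2228]
(256, 190) 0.17281534 [0.1244 0.0435 0.1991]
(258, 225) 0.1724467 [0.1253 0.0267 0.2041]
(270, 245) 0.15523802 [0.1306 0.0241 0.2227]
(256, 245) 0.17979826 [0.1243 0.014  0.2   ]
(245, 300) 0.12865989 [0.12   0.015  0.2529]
(247, 262) 0.13877933 [0.1206 0.0242 0.2398]
```

View pics/w2c.png

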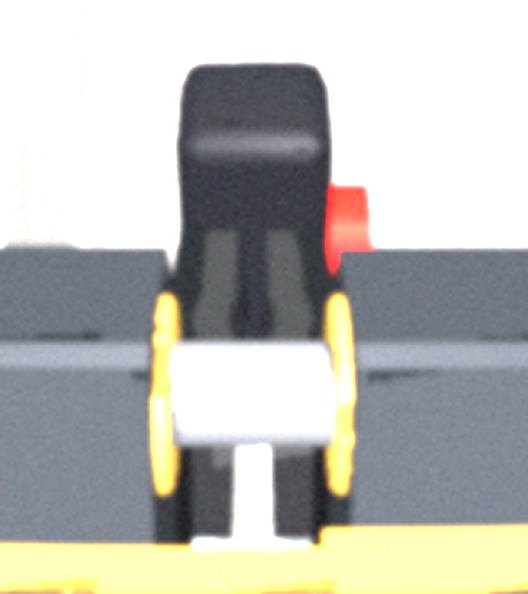

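The fingers shut with nothing between them. The scene crop shows them above the grip at (290,245), with the button uncovered at (286,294). The tip height looks off from the reported TCP, so I raise the arm and measure it.

Emit:
jog_arm(
  increments=[
    {"gripper": 0, "tx": 0, "ty": 0, "tz": -0.08, "ax": 0, "ay": 0, "az": 0},
    {"gripper": 0, "tx": 0, "ty": 0, "tz": -0.08, "ax": 0, "ay": 0, "az": 0},
    {"gripper": 0, "tx": 0, "ty": 0, "tz": 0, "ax": 0, "ay": 0, "az": 0},
  ],
)

```text
time: 5.15
tcp_pos: [0.5978, -0.1545, 0.2667]
tool_rot: [0.997, -0.081, -0.001, -0.0]
contact_force: [-0.0, 0.1, 0.6]
grip_width: 0.006
```

Run:
```python
from h import *
from station import arm
np.set_printoptions(precision=4,suppress=True)
s=arm.read_state(); c=snap('scene','s3');w=snap('wrist','w3')
R=Rn.from_quat(s['tool_rot']).as_matrix(); p=s['tcp_pos'];print(p,s['grip_width'],s['contact_force'])
for k in (0,-.019,-.04,-.07): 
    u=proj(c,p+R[:,2]*k)[0]; print(k,'scene crop',(u-[60,60])*3.5,'wrist',proj(w,p+R[:,2]*k)[0])
cv2.imwrite('pics/s3c.png',cv2.resize(c['im'][60:230,60:260],None,fx=3.5,fy=3.5,interpolation=cv2.INTER_CUBIC))
cv2.imwrite('pics/w3c.png',cv2.convertScaleAbs(w['im'],alpha=1.8))
```

```text
[ 0.5978 -0.1545  0.2667] 0.005664351740525693 [-0.0147  0.1036  0.6436]
0 scene crop [319.1427 445.4518] wrist [259.088  224.3374]
-0.019 scene crop [313.9015 422.2752] wrist [259.2675 236.5371]
-0.04 scene crop [307.9854 395.9711] wrist [259.5099 253.0745]
-0.07 scene crop [299.3051 357.0967] wrist [259.9728 284.8507]
```

View pics/s3c.png

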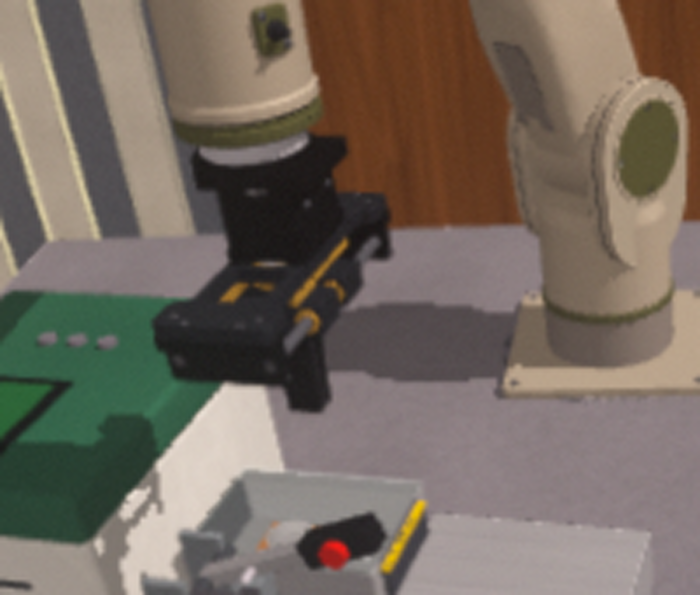

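View pics/w3c.png

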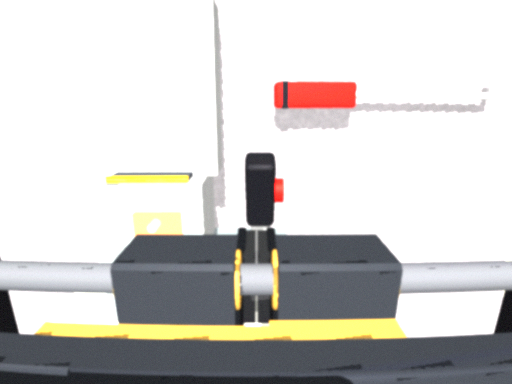

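Run:
```python
from h import *
np.set_printoptions(precision=4,suppress=True)
c=load('s3');w=load('w3'); p=np.array([ 0.5978,-0.1545,0.2667])
P=cloud(c); 
# scene points within 40 mm horizontally of tcp and above z .2
m=(np.linalg.norm(P[...,:2]-p[:2],axis=2)<.03)&(P[...,2]>.215)&(P[...,2]<.40)
q=P[m]; z=q[:,2]
for a in np.arange(.25,.36,.005):
    k=(z>=a)&(z<a+.005); 
    if k.sum(): t=np.array([w2t(x) for x in q[k]]); print(round(a,3),k.sum(),'x',t[:,0].min().round(4),t[:,0].max().round(4),'y',t[:,1].min().round(4),t[:,1].max().round(4))
Pw=cloud(w); m=(np.linalg.norm(Pw[...,:2]-p[:2],axis=2)<.03)&(Pw[...,2]>.24); 
z=Pw[m][:,2]; print('wrist min z',np.sort(z)[[0,3,10,30,60]]); print(w2t(p))
```

```text
0.3 17 x 0.1175 0.135 y 0.0069 0.0271
0.305 23 x 0.1166 0.1353 y 0.0046 0.0277
0.31 23 x 0.1192 0.136 y 0.0051 0.0271
0.315 28 x 0.1161 0.1348 y 0.0043 0.0282
0.32 22 x 0.1146 0.135 y 0.0049 0.0277
0.325 17 x 0.1166 0.1364 y 0.011 0.0266
0.33 19 x 0.1143 0.1371 y 0.013 0.0271
0.335 23 x 0.1096 0.1373 y 0.0143 0.0273
0.34 17 x 0.1151 0.1392 y 0.0145 0.0271
0.345 22 x 0.113 0.1405 y 0.0158 0.0275
0.35 13 x 0.1188 0.1422 y 0.0192 0.0267
0.355 5 x 0.1314 0.1421 y 0.0251 0.0264
wrist min z [0.2975 0.298  0.2985 0.2995 0.3007]
[0.1239 0.0153 0.2667]
```

Run:
```python
from h import *
np.set_printoptions(precision=4,suppress=True)
c=load('s3'); P=cloud(c); q=P.reshape(-1,3); d=q[:,:2]-T0; x=d@XT-.1239; y=d@YT-.0153; z=q[:,2]-.299
for a in np.arange(-.12,.12,.01):
    k=(x>=a)&(x<a+.01)&(abs(y)<.06)&(z>-.02)&(z<.2)
    if k.sum()>3: print(round(a,3),k.sum(),'zmin',np.sort(z[k])[:3],'y',y[k].min().round(3),y[k].max().round(3))
```

```text
-0.1 11 zmin [0.1021 0.1137 0.1139] y 0.008 0.038
-0.09 52 zmin [0.0745 0.0756 0.0758] y 0.003 0.04
-0.08 129 zmin [0.0711 0.0711 0.0715] y -0.001 0.039
-0.07 44 zmin [0.0836 0.0846 0.0859] y 0.017 0.037
-0.06 21 zmin [0.0853 0.0854 0.0869] y 0.023 0.034
-0.05 65 zmin [0.0832 0.0835 0.0864] y 0.02 0.037
-0.04 75 zmin [0.0799 0.0828 0.0848] y 0.021 0.039
-0.03 91 zmin [0.0761 0.0772 0.0782] y 0.02 0.039
-0.02 99 zmin [0.0367 0.0404 0.0407] y 0.01 0.041
-0.01 184 zmin [0.0022 0.0044 0.005 ] y -0.019 0.039
-0.0 205 zmin [0.0021 0.0024 0.004 ] y -0.036 0.039
0.01 758 zmin [0.0044 0.0045 0.0047] y -0.034 0.043
0.02 301 zmin [0.0785 0.0786 0.0807] y -0.03 0.039
0.03 305 zmin [0.0715 0.0762 0.0762] y -0.024 0.039
0.04 55 zmin [0.0835 0.0845 0.0849] y -0.024 0.034
0.05 37 zmin [0.084  0.0857 0.087 ] y -0.024 0.033
0.06 49 zmin [0.0842 0.0856 0.086 ] y -0.028 0.034
0.07 94 zmin [0.0822 0.0938 0.1047] y -0.035 0.037
0.08 375 zmin [0.0703 0.0722 0.0726] y -0.036 0.038
0.09 315 zmin [0.0815 0.0911 0.0912] y -0.038 0.037
```

Tips are really about 32 mm above the reported TCP; the lateral position agrees, and the body sits 70 mm above the tips as stated. So real tip z = reported z + 0.032. Next I reopen and go lower.

Emit:
jog_arm(
  increments=[
    {"gripper": 1, "tx": 0, "ty": 0, "tz": -0.02, "ax": 0, "ay": 0, "az": 0},
    {"gripper": 1, "tx": 0, "ty": 0, "tz": 0, "ax": 0, "ay": 0, "az": 0},
    {"gripper": 1, "tx": 0, "ty": 0, "tz": 0, "ax": 0, "ay": 0, "az": 0},
    {"gripper": 1, "tx": 0, "ty": 0, "tz": 0, "ax": 0, "ay": 0, "az": 0},
    {"gripper": 1, "tx": 0, "ty": 0, "tz": 0, "ax": 0, "ay": 0, "az": 0},
    {"gripper": 1, "tx": 0, "ty": 0, "tz": 0, "ax": 0, "ay": 0, "az": 0},
    {"gripper": 1, "tx": 0, "ty": 0, "tz": 0, "ax": 0, "ay": 0, "az": 0},
    {"gripper": 1, "tx": 0, "ty": 0, "tz": 0, "ax": 0, "ay": 0, "az": 0},
  ],
)

```text
time: 6.05
tcp_pos: [0.5943, -0.1545, 0.2695]
tool_rot: [0.997, -0.081, -0.008, -0.001]
contact_force: [0.6, 0.2, -0.2]
grip_width: 0.65
```

Run:
```python
from h import *
togo(t2w([.125,.0155,.137]),-9.1)
```

```text
t 6.05 tcp [ 0.5943 -0.1545  0.2695] tester [0.1205 0.0148 0.2695] F [ 0.6  0.2 -0.2] w 56.6
shift units [ 0.011  -0.0009  0.2206] turn units [-0.0005  0.0049 -0.0013] q7 -0.12
```

Emit:
jog_arm(
  increments=[
    {"gripper": 0.8, "tx": 0.01, "ty": 0, "tz": 0.05, "ax": 0, "ay": 0.004, "az": 0},
    {"gripper": 0.8, "tx": 0, "ty": 0, "tz": 0.05, "ax": 0, "ay": 0, "az": 0},
    {"gripper": 0.8, "tx": 0, "ty": 0, "tz": 0.01, "ax": 0, "ay": 0, "az": 0},
  ],
)

```text
time: 6.35
tcp_pos: [0.6009, -0.1554, 0.2033]
tool_rot: [0.997, -0.081, 0.001, -0.001]
contact_force: [-0.1, -0.6, 0.2]
grip_width: 0.791
```

Run:
```python
from h import *
togo(t2w([.125,.0155,.137]),-9.1)
```

```text
t 6.35 tcp [ 0.6009 -0.1554  0.2033] tester [0.1272 0.0149 0.2033] F [-0.1 -0.6  0.2] w 68.8
shift units [-0.0038 -0.0008  0.1105] turn units [-0.0004 -0.0004 -0.0013] q7 -0.13
```

Emit:
jog_arm(
  increments=[
    {"gripper": 0.8, "tx": -0.003, "ty": 0, "tz": 0.05, "ax": 0, "ay": 0, "az": 0},
    {"gripper": 0.8, "tx": 0, "ty": 0, "tz": 0.04, "ax": 0, "ay": 0, "az": 0},
    {"gripper": 0.8, "tx": 0, "ty": 0, "tz": 0.015, "ax": 0, "ay": 0, "az": 0},
    {"gripper": 0, "tx": 0, "ty": 0, "tz": 0.001, "ax": 0, "ay": 0, "az": 0},
    {"gripper": 0, "tx": 0, "ty": 0, "tz": 0.001, "ax": 0, "ay": 0, "az": 0},
    {"gripper": 0, "tx": 0, "ty": 0, "tz": 0.001, "ax": 0, "ay": 0, "az": 0},
  ],
)

```text
time: 6.95
tcp_pos: [0.6015, -0.1555, 0.1422]
tool_rot: [0.997, -0.082, 0.003, -0.0]
contact_force: [-0.3, -0.4, 0.7]
grip_width: 0.612
```

Run:
```python
from h import *
togo(t2w([.125,.0155,.137]),-9.1)
```

```text
t 6.95 tcp [ 0.6015 -0.1555  0.1422] tester [0.1278 0.0149 0.1422] F [-0.3 -0.4  0.7] w 53.3
shift units [-0.0047 -0.0009  0.0086] turn units [-0.0002 -0.0019 -0.0015] q7 -0.15
```

Emit:
jog_arm(
  increments=[
    {"gripper": 0, "tx": -0.004, "ty": 0, "tz": 0.007, "ax": 0, "ay": -0.001, "az": 0},
    {"gripper": 0, "tx": 0, "ty": 0, "tz": 0.001, "ax": 0, "ay": 0, "az": 0},
    {"gripper": 0, "tx": 0, "ty": 0, "tz": 0.001, "ax": 0, "ay": 0, "az": 0},
    {"gripper": 0, "tx": 0, "ty": 0, "tz": 0.001, "ax": 0, "ay": 0, "az": 0},
    {"gripper": 0, "tx": 0, "ty": 0, "tz": 0.001, "ax": 0, "ay": 0, "az": 0},
    {"gripper": 0, "tx": 0, "ty": 0, "tz": 0.001, "ax": 0, "ay": 0, "az": 0},
    {"gripper": 0, "tx": 0, "ty": 0, "tz": 0.001, "ax": 0, "ay": 0, "az": 0},
  ],
)

```text
time: 7.65
tcp_pos: [0.5999, -0.1546, 0.1375]
tool_rot: [0.997, -0.081, 0.003, 0.0]
contact_force: [-2.2, 1.3, 4.7]
grip_width: 0.273
```

Run:
```python
from h import *
togo(t2w([.125,.0155,.137]),-9.1)
```

```text
t 7.65 tcp [ 0.5999 -0.1546  0.1375] tester [0.126  0.0156 0.1375] F [-2.2  1.3  4.7] w 23.8
shift units [-0.0018  0.0001  0.0009] turn units [-0.     -0.0018 -0.0012] q7 -0.15
```

Gripped at 23.8 mm, so the button is flush. Now swing the lever down.

Emit:
jog_arm(
  increments=[
    {"gripper": 0, "tx": 0, "ty": -0.0075, "tz": 0.022, "ax": 0, "ay": 0, "az": 0},
    {"gripper": 0, "tx": 0, "ty": -0.005, "tz": 0.022, "ax": 0, "ay": 0, "az": 0},
    {"gripper": 0, "tx": 0, "ty": -0.003, "tz": 0.022, "ax": 0, "ay": 0, "az": 0},
    {"gripper": 0, "tx": 0, "ty": -0.0005, "tz": 0.022, "ax": 0, "ay": 0, "az": 0},
  ],
)

```text
time: 8.05
tcp_pos: [0.6014, -0.1459, 0.0839]
tool_rot: [0.997, -0.082, 0.003, 0.001]
contact_force: [-2.4, -2.0, 4.3]
grip_width: 0.272
```

Run:
```python
from h import *
togo(t2w([.125,.0126,.033]),-9.1)
```

```text
t 8.05 tcp [ 0.6014 -0.1459  0.0839] tester [0.1261 0.0244 0.0839] F [-2.4 -2.   4.3] w 23.7
shift units [-0.0023  0.0195  0.0849] turn units [ 0.0007 -0.0018 -0.0014] q7 -0.19
```

Emit:
jog_arm(
  increments=[
    {"gripper": 0, "tx": 0, "ty": 0.002, "tz": 0.022, "ax": 0, "ay": 0, "az": 0},
    {"gripper": 0, "tx": 0, "ty": 0.004, "tz": 0.022, "ax": 0, "ay": 0, "az": 0},
    {"gripper": 0, "tx": 0, "ty": 0.006, "tz": 0.022, "ax": 0, "ay": 0, "az": 0},
    {"gripper": 0, "tx": 0, "ty": 0.0085, "tz": 0.02, "ax": 0, "ay": 0, "az": 0},
  ],
)

```text
time: 8.45
tcp_pos: [0.5992, -0.16, 0.0286]
tool_rot: [0.997, -0.082, 0.002, 0.002]
contact_force: [-11.1, 5.7, 28.7]
grip_width: 0.273
```

Run:
```python
from h import *
togo(t2w([.125,.0126,.033]),-9.1)
c=snap('scene','s4')
cv2.imwrite('pics/s4c.png',cv2.resize(c['im'][120:280,60:260],None,fx=3,fy=3,interpolation=cv2.INTER_CUBIC))
```

```text
t 8.45 tcp [ 0.5992 -0.16    0.0286] tester [0.1262 0.01   0.0286] F [-11.1   5.7  28.7] w 23.7
shift units [-0.0019 -0.0042 -0.0073] turn units [ 0.0011 -0.0017 -0.0016] q7 -0.19
```

View pics/s4c.png

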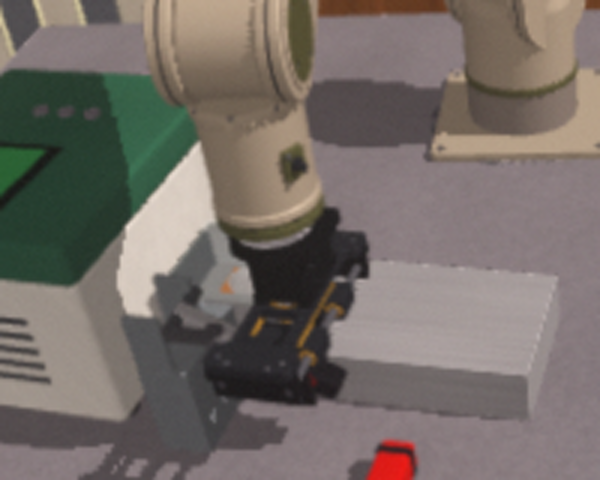

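Bottom stop reached with about 28 N back-force, and the yellow gate edge has disappeared. Release it partially and back off upward.

Emit:
jog_arm(
  increments=[
    {"gripper": 0.55, "tx": 0, "ty": 0, "tz": 0, "ax": 0, "ay": 0, "az": 0},
    {"gripper": 0.55, "tx": 0, "ty": 0, "tz": 0, "ax": 0, "ay": 0, "az": 0},
    {"gripper": 0.55, "tx": 0, "ty": 0, "tz": 0, "ax": 0, "ay": 0, "az": 0},
    {"gripper": 0.55, "tx": 0, "ty": 0, "tz": 0, "ax": 0, "ay": 0, "az": 0},
    {"gripper": 0.55, "tx": 0, "ty": 0, "tz": 0, "ax": 0, "ay": 0, "az": 0},
  ],
)

```text
time: 9.0
tcp_pos: [0.6001, -0.1606, 0.024]
tool_rot: [0.997, -0.083, 0.003, 0.001]
contact_force: [0.6, 0.3, -0.2]
grip_width: 0.538
```

Run:
```python
from h import *
togo(t2w([.125,.0126,.2]),-9.1)
```

```text
t 9.0 tcp [ 0.6001 -0.1606  0.024 ] tester [0.1272 0.0096 0.024 ] F [ 0.6  0.3 -0.2] w 46.8
shift units [-0.0017 -0.0047 -0.2933] turn units [ 0.0002 -0.0022 -0.0021] q7 -0.19
```

Emit:
jog_arm(
  increments=[
    {"gripper": 0.55, "tx": -0.0015, "ty": 0, "tz": -0.03, "ax": 0, "ay": 0, "az": 0},
    {"gripper": 0.55, "tx": 0, "ty": 0, "tz": -0.06, "ax": 0, "ay": 0, "az": 0},
    {"gripper": 0.55, "tx": 0, "ty": 0, "tz": -0.08, "ax": 0, "ay": 0, "az": 0},
    {"gripper": 0.55, "tx": 0, "ty": 0, "tz": -0.08, "ax": 0, "ay": 0, "az": 0},
    {"gripper": 0.55, "tx": 0, "ty": 0, "tz": -0.08, "ax": 0, "ay": 0, "az": 0},
    {"gripper": 0.6, "tx": 0, "ty": 0, "tz": -0.08, "ax": 0, "ay": 0, "az": 0},
  ],
)

```text
time: 9.6
tcp_pos: [0.5925, -0.1585, 0.2752]
tool_rot: [0.997, -0.081, -0.003, -0.001]
contact_force: [1.0, -0.1, 1.0]
grip_width: 0.578
```

Run:
```python
from h import *
togo([.469,.378,.25],12.3)
```

```text
t 9.6 tcp [ 0.5925 -0.1585  0.2752] tester [0.1194 0.0106 0.2752] F [ 1.  -0.1  1. ] w 50.3
shift units [-0.3482 -0.8487  0.0454] turn units [-0.0009  0.0015 -0.1203] q7 -0.11
```

Emit:
jog_arm(
  increments=[
    {"gripper": 0.6, "tx": -0.031, "ty": -0.076, "tz": 0, "ax": 0, "ay": 0, "az": 0},
    {"gripper": 0.6, "tx": -0.031, "ty": -0.076, "tz": 0, "ax": 0, "ay": 0, "az": 0},
    {"gripper": 0.6, "tx": -0.031, "ty": -0.076, "tz": 0, "ax": 0, "ay": 0, "az": 0},
    {"gripper": 0.6, "tx": -0.031, "ty": -0.076, "tz": 0, "ax": 0, "ay": 0, "az": 0},
    {"gripper": 0.6, "tx": -0.031, "ty": -0.076, "tz": 0, "ax": 0, "ay": 0, "az": 0},
    {"gripper": 0.6, "tx": -0.031, "ty": -0.076, "tz": 0, "ax": 0, "ay": 0, "az": 0},
    {"gripper": 0.6, "tx": -0.031, "ty": -0.076, "tz": 0, "ax": 0, "ay": 0, "az": 0},
    {"gripper": 0.6, "tx": -0.031, "ty": -0.076, "tz": 0, "ax": 0, "ay": 0, "az": 0},
  ],
)

```text
time: 10.4
tcp_pos: [0.5069, 0.226, 0.2943]
tool_rot: [0.996, -0.087, 0.01, 0.001]
contact_force: [1.4, -0.4, 0.0]
grip_width: 0.604
```

Run:
```python
from h import *
togo([.469,.378,.25],12.3)
c=snap('top','t4');snap('scene','s5');snap('wrist','w4')
cv2.imwrite('pics/t4c.png',cv2.resize(c['im'][110:240,255:445],None,fx=4,fy=4,interpolation=cv2.INTER_CUBIC))
```

```text
t 10.4 tcp [0.5069 0.226  0.2943] tester [-0.026   0.3766  0.2943] F [ 1.4 -0.4  0. ] w 52.5
shift units [-0.1077 -0.2385  0.0715] turn units [ 0.0016 -0.0063 -0.124 ] q7 -0.81
```

View pics/t4c.png

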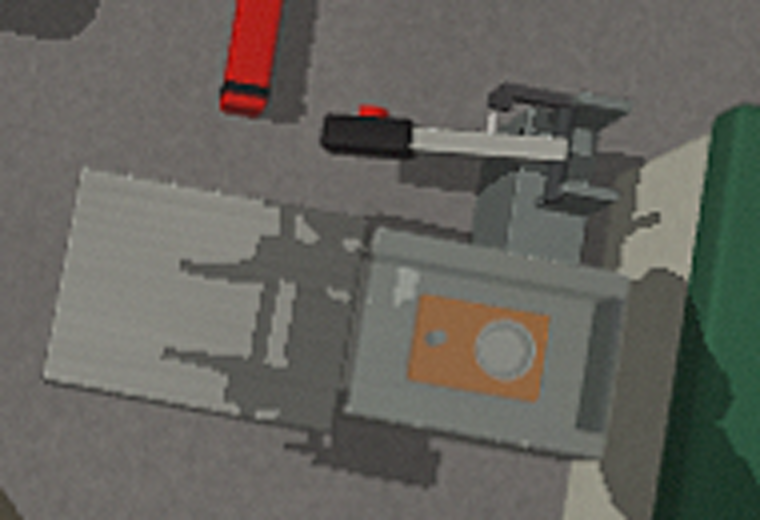

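View pics/w4.png

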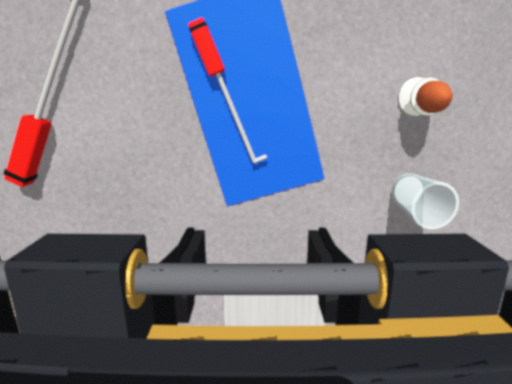

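Run:
```python
from h import *
np.set_printoptions(precision=4,suppress=True)
w=load('w4')
pl=plane(w,[(189.5,22),(205,19),(223,71),(208,76)],.024); print('handle corners',pl,pl.mean(0))
s=plane(w,[(220,77),(256,160)],.015); print('shaft',s); d=s[0]-s[1]; print('yaw',np.degrees(np.arctan2(-d[0],d[1])), 'prong tip',plane(w,[(266,158)],.015))
t=load('t4'); P=cloud(w); hsv=cv2.cvtColor(w['im'],cv2.COLOR_BGR2HSV); m=((hsv[...,0]<6)|(hsv[...,0]>174))&(hsv[...,1]>180); m[:,:170]=0;m[:,240:]=0;m[100:]=0
q=P[m]; k=q[:,2]>.021; print('red depth',q[k].mean(0),cv2.minAreaRect(q[k][:,:2].astype(np.float32)))
```

```text
handle corners [[0.4526 0.4123 0.024 ]
 [0.4726 0.4125 0.024 ]
 [0.4835 0.3462 0.024 ]
 [0.4632 0.3434 0.024 ]] [0.468  0.3786 0.024 ]
shaft [[0.4777 0.3402 0.015 ]
 [0.5066 0.2224 0.015 ]]
yaw 13.791783361880958 prong tip [[0.5208 0.2229 0.015 ]]
red depth [0.4683 0.3768 0.0294] ((0.4766114056110382, 0.35544735193252563), (0.0273530725389719, 0.12004587054252625), 21.25051498413086)
```

Gate open and lever down (grip at crop (368,135)); the wrist view shows the mat pick at (207,49)–(257,162). The handle centre is (0.4685, 0.378) with yaw about 13°. Go above it.

Emit:
jog_arm(
  increments=[
    {"gripper": 0.6, "tx": -0.027, "ty": -0.06, "tz": 0.01, "ax": 0, "ay": 0, "az": 0},
    {"gripper": 0.6, "tx": -0.027, "ty": -0.06, "tz": 0.01, "ax": 0, "ay": 0, "az": 0},
    {"gripper": 0.6, "tx": -0.027, "ty": -0.06, "tz": 0.01, "ax": 0, "ay": 0, "az": 0},
    {"gripper": 0.6, "tx": -0.027, "ty": -0.06, "tz": 0.01, "ax": 0, "ay": 0, "az": 0},
    {"gripper": 0.6, "tx": 0, "ty": 0, "tz": 0, "ax": 0, "ay": -0.004, "az": -0.043},
    {"gripper": 0.6, "tx": 0, "ty": 0, "tz": 0, "ax": 0, "ay": 0, "az": -0.043},
    {"gripper": 0.6, "tx": 0, "ty": 0, "tz": 0, "ax": 0, "ay": 0, "az": -0.04},
  ],
)

```text
time: 11.25
tcp_pos: [0.4681, 0.3798, 0.2735]
tool_rot: [0.993, 0.114, 0.005, 0.003]
contact_force: [-0.3, 0.0, -0.7]
grip_width: 0.599
```

Run:
```python
from h import *
togo([.4685,.378,.06],13)
```

```text
t 11.25 tcp [0.4681 0.3798 0.2735] tester [-0.0886  0.5223  0.2735] F [-0.3  0.  -0.7] w 52.1
shift units [-3.300e-03  1.000e-04  3.558e-01] turn units [ 0.0025 -0.0029  0.0004] q7 -0.76
```

Emit:
jog_arm(
  increments=[
    {"gripper": 0.6, "tx": -0.003, "ty": 0, "tz": 0.07, "ax": 0.002, "ay": -0.002, "az": 0},
    {"gripper": 0.6, "tx": 0, "ty": 0, "tz": 0.07, "ax": 0, "ay": 0, "az": 0},
    {"gripper": 0.6, "tx": 0, "ty": 0, "tz": 0.07, "ax": 0, "ay": 0, "az": 0},
    {"gripper": 0.6, "tx": 0, "ty": 0, "tz": 0.07, "ax": 0, "ay": 0, "az": 0},
    {"gripper": 0.6, "tx": 0, "ty": 0, "tz": 0.06, "ax": 0, "ay": 0, "az": 0},
    {"gripper": 0.6, "tx": 0, "ty": 0, "tz": 0.02, "ax": 0, "ay": 0, "az": 0},
  ],
)

```text
time: 11.85
tcp_pos: [0.4748, 0.3733, 0.0579]
tool_rot: [0.994, 0.112, 0.006, 0.001]
contact_force: [0.5, -0.5, -0.2]
grip_width: 0.599
```

Run:
```python
from h import *
from station import arm
togo([.4685,.378,-.024],13)
p=arm.read_state()['tcp_pos']
c=snap('scene','s6'); P=cloud(c); w=snap('wrist','w6');Pw=cloud(w)
cv2.imwrite('pics/s6c.png',cv2.resize(c['im'][130:290,260:420],None,fx=3.5,fy=3.5,interpolation=cv2.INTER_CUBIC))
```

```text
t 11.85 tcp [0.4748 0.3733 0.0579] tester [-0.081   0.517   0.0579] F [ 0.5 -0.5 -0.2] w 52.1
shift units [-0.0101 -0.0105  0.1363] turn units [ 0.001  -0.0038 -0.001 ] q7 -0.84
```

View pics/s6c.png

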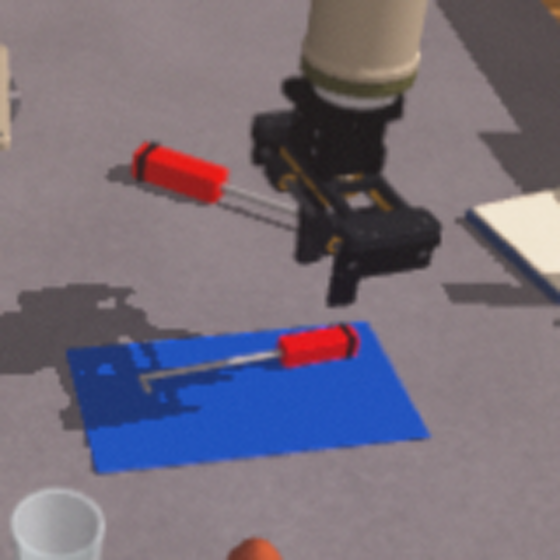

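View pics/w6.png

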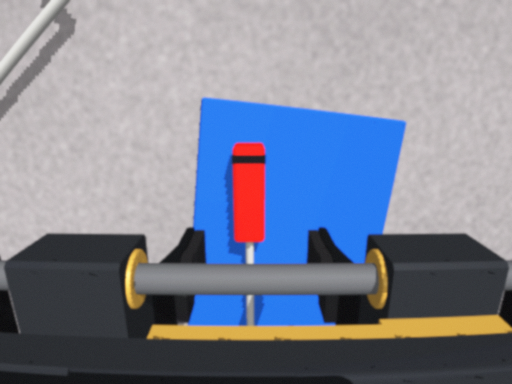

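Run:
```python
from h import *
from station import arm
np.set_printoptions(precision=4,suppress=True)
w=load('w6');c=load('s6'); p=arm.read_state()['tcp_pos']
pl=plane(w,[(232,147),(265,147),(265,241),(234,241)],.026); print('handle',pl,pl.mean(0))
P=cloud(c); m=(np.linalg.norm(P[...,:2]-p[:2],axis=2)<.05)&(P[...,2]>.05)
print('scene tip z',np.sort(P[m][:,2])[[0,2,5,10,20]]-p[2])
P=cloud(w); m=(np.linalg.norm(P[...,:2]-p[:2],axis=2)<.05)&(P[...,2]>.05)
q=P[m];print('wrist tip z',np.sort(q[:,2])[[0,2,5,10,20]]-p[2])
k=q[:,2]<p[2]+.05; print('finger xy',q[k].min(0),q[k].max(0),q[k].mean(0),p)
R=Rn.from_quat(arm.read_state()['tool_rot']).as_matrix(); print(R[:,2])
l=(q-p)@R; k=l[:,2]>-.045; print('local x of fingers',np.sort(l[k][:,0])[[0,5]],np.sort(l[k][:,0])[[-6,-1]])
```

```text
handle [[0.4492 0.4106 0.026 ]
 [0.4706 0.4154 0.026 ]
 [0.486  0.3497 0.026 ]
 [0.4643 0.3449 0.026 ]] [0.4675 0.3802 0.026 ]
scene tip z [0.0306 0.0317 0.0336 0.0352 0.0367]
wrist tip z [0.0315 0.0317 0.0319 0.0322 0.0326]
finger xy [0.4366 0.3591 0.0915] [0.5048 0.3917 0.1099] [0.4713 0.38   0.1013] [0.4753 0.3744 0.06  ]
[ 0.0136  0.001  -0.9999]
local x of fingers [-0.0369 -0.0365] [0.0328 0.0331]
```

Emit:
jog_arm(
  increments=[
    {"gripper": 0.6, "tx": -0.01, "ty": -0.01, "tz": 0.03, "ax": 0, "ay": -0.003, "az": 0},
    {"gripper": 0.6, "tx": 0, "ty": 0, "tz": 0.03, "ax": 0, "ay": 0, "az": 0},
    {"gripper": 0.6, "tx": 0, "ty": 0, "tz": 0.01, "ax": 0, "ay": 0, "az": 0},
  ],
)

```text
time: 12.25
tcp_pos: [0.4716, 0.3814, 0.0216]
tool_rot: [0.994, 0.111, 0.006, -0.001]
contact_force: [0.6, 0.0, -0.1]
grip_width: 0.601
```

Run:
```python
from h import *
togo([.468,.379,-.023],13)
```

```text
t 12.25 tcp [0.4716 0.3814 0.0216] tester [-0.0854  0.5245  0.0216] F [ 0.6  0.  -0.1] w 52.3
shift units [-0.0076  0.0026  0.0743] turn units [-0.0003 -0.0036 -0.0015] q7 -0.88
```

Emit:
jog_arm(
  increments=[
    {"gripper": 0.6, "tx": -0.007, "ty": 0.002, "tz": 0.02, "ax": 0, "ay": -0.003, "az": -0.001},
    {"gripper": 0.6, "tx": 0, "ty": 0, "tz": 0.025, "ax": 0, "ay": 0, "az": 0},
    {"gripper": 0.6, "tx": 0, "ty": 0, "tz": 0.01, "ax": 0, "ay": 0, "az": 0},
    {"gripper": 0.6, "tx": 0, "ty": 0, "tz": 0, "ax": 0, "ay": 0, "az": 0},
  ],
)

```text
time: 12.65
tcp_pos: [0.4679, 0.3793, -0.014]
tool_rot: [0.994, 0.113, 0.001, -0.0]
contact_force: [-0.6, 0.4, 0.6]
grip_width: 0.598
```

Run:
```python
from h import *
togo([.468,.379,-.023],13)
```

```text
t 12.65 tcp [ 0.4679  0.3793 -0.014 ] tester [-0.0887  0.5218 -0.014 ] F [-0.6  0.4  0.6] w 52.0
shift units [-0.      0.0005  0.015 ] turn units [-0.0003 -0.0004 -0.0004] q7 -0.9
```

Emit:
jog_arm(
  increments=[
    {"gripper": 0.6, "tx": 0, "ty": 0, "tz": 0.013, "ax": 0, "ay": 0, "az": 0},
    {"gripper": 0, "tx": 0, "ty": 0, "tz": 0.001, "ax": 0, "ay": 0, "az": 0},
    {"gripper": 0, "tx": 0, "ty": 0, "tz": 0.001, "ax": 0, "ay": 0, "az": 0},
    {"gripper": 0, "tx": 0, "ty": 0, "tz": 0.001, "ax": 0, "ay": 0, "az": 0},
    {"gripper": 0, "tx": 0, "ty": 0, "tz": 0.001, "ax": 0, "ay": 0, "az": 0},
    {"gripper": 0, "tx": 0, "ty": 0, "tz": 0.001, "ax": 0, "ay": 0, "az": 0},
    {"gripper": 0, "tx": 0, "ty": 0, "tz": 0, "ax": 0, "ay": 0, "az": 0},
  ],
  squeeze=40,
)

```text
time: 13.35
tcp_pos: [0.4688, 0.38, -0.0243]
tool_rot: [0.994, 0.113, 0.002, -0.001]
contact_force: [0.1, 0.4, -0.4]
grip_width: 0.245
```

Run:
```python
from h import *
togo([.468,.379,-.023],13)
```

```text
t 13.35 tcp [ 0.4688  0.38   -0.0243] tester [-0.088   0.5227 -0.0243] F [ 0.1  0.4 -0.4] w 21.4
shift units [-0.0017  0.0013 -0.0021] turn units [-0.0005 -0.0011 -0.0004] q7 -0.9
```

Emit:
jog_arm(
  increments=[
    {"gripper": 0, "tx": 0, "ty": 0, "tz": -0.03, "ax": 0, "ay": 0, "az": 0},
    {"gripper": 0, "tx": 0, "ty": 0, "tz": -0.06, "ax": 0, "ay": 0, "az": 0},
    {"gripper": 0, "tx": 0, "ty": 0, "tz": -0.06, "ax": 0, "ay": 0, "az": 0},
    {"gripper": 0, "tx": 0, "ty": 0, "tz": -0.06, "ax": 0, "ay": 0, "az": 0},
    {"gripper": 0, "tx": 0, "ty": 0, "tz": 0, "ax": 0, "ay": 0, "az": 0.041},
    {"gripper": 0, "tx": 0, "ty": 0, "tz": 0, "ax": 0, "ay": 0, "az": 0.041},
    {"gripper": 0, "tx": 0, "ty": 0, "tz": 0, "ax": 0, "ay": 0, "az": 0.041},
  ],
)

```text
time: 14.05
tcp_pos: [0.4676, 0.3812, 0.115]
tool_rot: [0.996, -0.085, 0.002, -0.003]
contact_force: [-1.1, 0.2, -1.6]
grip_width: 0.248
```

Run:
```python
from h import *
togo(t2w([-.028,.22,.10]),-9.1)
```

```text
t 14.05 tcp [0.4676 0.3812 0.115 ] tester [-0.0894  0.5236  0.115 ] F [-1.1  0.2 -1.6] w 21.6
shift units [0.1075 0.5051 0.0221] turn units [-0.0021 -0.0012 -0.0033] q7 -1.18
```

Emit:
jog_arm(
  increments=[
    {"gripper": 0, "tx": 0.0155, "ty": 0.072, "tz": 0, "ax": 0, "ay": 0, "az": 0},
    {"gripper": 0, "tx": 0.0155, "ty": 0.072, "tz": 0, "ax": 0, "ay": 0, "az": 0},
    {"gripper": 0, "tx": 0.0155, "ty": 0.072, "tz": 0, "ax": 0, "ay": 0, "az": 0},
    {"gripper": 0, "tx": 0.0155, "ty": 0.072, "tz": 0, "ax": 0, "ay": 0, "az": 0},
    {"gripper": 0, "tx": 0.0155, "ty": 0.072, "tz": 0, "ax": 0, "ay": 0, "az": 0},
    {"gripper": 0, "tx": 0.0155, "ty": 0.072, "tz": 0, "ax": 0, "ay": 0, "az": 0},
    {"gripper": 0, "tx": 0.0155, "ty": 0.06, "tz": 0, "ax": 0, "ay": 0, "az": -0.003},
    {"gripper": 0, "tx": 0, "ty": 0, "tz": 0, "ax": 0, "ay": 0, "az": 0},
  ],
)

```text
time: 14.85
tcp_pos: [0.4796, 0.0744, 0.1221]
tool_rot: [0.997, -0.078, 0.006, -0.005]
contact_force: [-0.2, 0.2, -0.3]
grip_width: 0.251
```

Run:
```python
from h import *
togo(t2w([-.028,.22,.10]),-9.1)
t=snap('top','t7');c=snap('scene','s7')
cv2.imwrite('pics/t7c.png',cv2.resize(t['im'][110:240,245:435],None,fx=4,fy=4,interpolation=cv2.INTER_CUBIC))
cv2.imwrite('pics/s7c.png',cv2.resize(c['im'][130:290,90:290],None,fx=3.5,fy=3.5,interpolation=cv2.INTER_CUBIC))
```

```text
t 14.85 tcp [0.4796 0.0744 0.1221] tester [-0.0289  0.2226  0.1221] F [-0.2  0.2 -0.3] w 21.9
shift units [0.0011 0.0047 0.0367] turn units [-0.0036 -0.0036  0.0009] q7 -0.48
```

View pics/t7c.png

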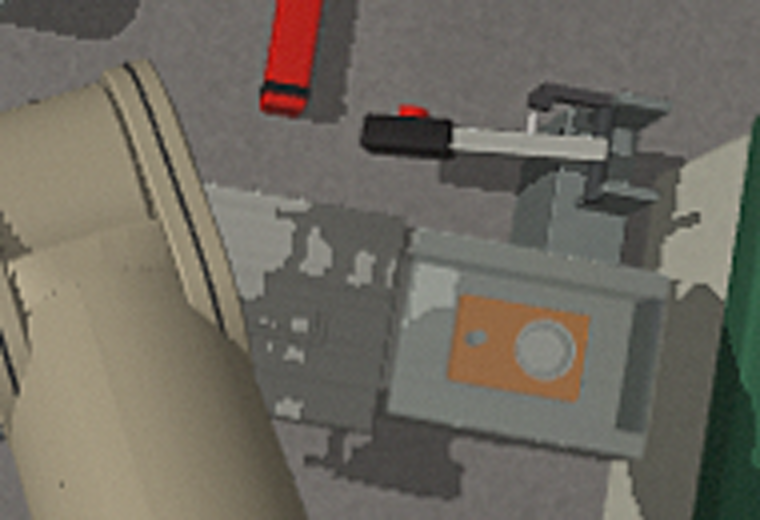

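View pics/s7c.png

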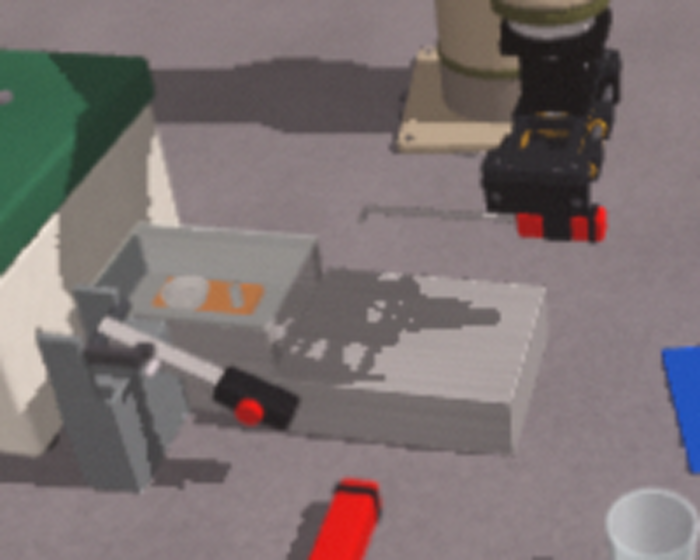

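```bash
cat >> h.py <<'E'
def ray_x(c,uv,x):
    "tester-frame point on pixel ray with tester x given"
    o,d=rays(c,[uv]); n=np.r_[XT,0]; s=((T0@XT+x)-o@n)/(d[0]@n); return w2t(o+s*d[0])
def scr(c,uv,off,f): return (uv[0]/f+off[0]-.36,uv[1]/f+off[1]-.36)
E
python3 - <<'E'
from h import *
from station import arm
np.set_printoptions(precision=4,suppress=True)
c=load('s7'); R=Rn.from_quat(arm.read_state()['tool_rot']).as_matrix(); print(R)
f=lambda u,v:scr(c,(u,v),(90,130),3.5)
print('plane',w2t(plane(c,[f(367,212)],.161)[0]),w2t(plane(c,[f(360,222)],.161)[0]))
for x in (-.035,-.029,-.02): print(x,ray_x(c,f(367,212),x),'shaft root',ray_x(c,f(515,218),x))
for uv in [(367,212),(364,216),(420,214),(480,216),(515,217)]:
    p=f(*uv); print(uv,w2t(depthpts(c,[p])[0]))
E
python3 - <<'E'
import sys; sys.path.insert(0,'.')
E
```

```text
[[ 0.9885 -0.1506  0.0135]
 [-0.1508 -0.9885  0.0114]
 [ 0.0116 -0.0133 -0.9998]]
plane [-0.0227  0.0657  0.161 ] [-0.0083  0.0642  0.161 ]
-0.035 [-0.035   0.0608  0.152 ] shaft root [-0.035   0.1863  0.1575]
-0.029 [-0.029   0.0632  0.1564] shaft root [-0.029   0.1878  0.1619]
-0.02 [-0.02    0.0667  0.163 ] shaft root [-0.02    0.1899  0.1684]
(367, 212) [-0.0219  0.066   0.1615]
(364, 216) [-0.0146  0.0658  0.1627]
(420, 214) [-0.0246  0.11    0.1617]
(480, 216) [-0.0283  0.1591  0.1616]
(515, 217) [-0.0296  0.1877  0.1624]
```

Emit:
jog_arm(
  increments=[
    {"gripper": 0, "tx": 0, "ty": 0.03, "tz": 0, "ax": -0.003, "ay": -0.003, "az": 0.001},
    {"gripper": 0, "tx": 0, "ty": 0.035, "tz": 0.03, "ax": 0, "ay": 0, "az": 0},
    {"gripper": 0, "tx": 0, "ty": 0, "tz": 0.05, "ax": 0, "ay": 0, "az": 0},
    {"gripper": 0, "tx": 0, "ty": 0, "tz": 0.04, "ax": 0, "ay": 0, "az": 0},
    {"gripper": 0, "tx": 0, "ty": 0, "tz": 0, "ax": 0, "ay": 0, "az": 0},
  ],
)

```text
time: 15.45
tcp_pos: [0.4744, 0.0456, 0.0512]
tool_rot: [0.997, -0.072, 0.003, -0.002]
contact_force: [-0.7, -0.4, -1.4]
grip_width: 0.25
```

Run:
```python
from h import *
togo(t2w([-.028,.185,.041]),-9.1)
t=snap('top','t8');c=snap('scene','s8')
cv2.imwrite('pics/t8c.png',cv2.resize(t['im'][140:230,290:430],None,fx=5,fy=5,interpolation=cv2.INTER_CUBIC))
cv2.imwrite('pics/s8c.png',cv2.resize(c['im'][150:270,110:260],None,fx=5,fy=5,interpolation=cv2.INTER_CUBIC))
```

```text
t 15.45 tcp [0.4744 0.0456 0.0512] tester [-0.0295  0.1933  0.0512] F [-0.7 -0.4 -1.4] w 21.7
shift units [0.0023 0.014  0.017 ] turn units [-0.0014 -0.0017  0.0049] q7 -0.47
```

View pics/t8c.png

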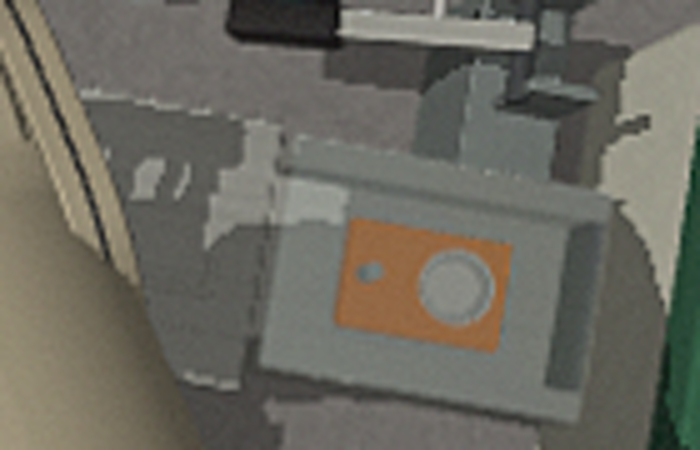

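View pics/s8c.png

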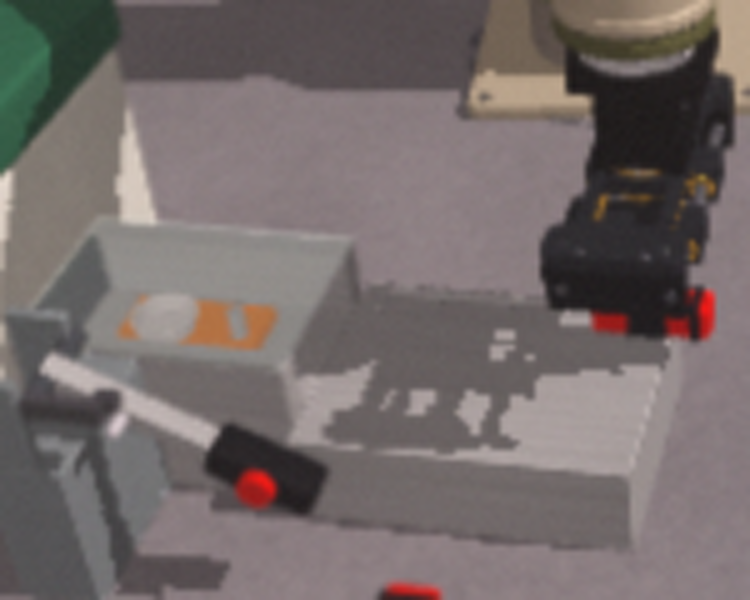

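Run:
```python
from h import *
for n,(a,b,x,y) in {'t8':(150,220,310,380),'s8':(195,240,165,250)}.items():
    im=load(n)['im'][a:b,x:y]; g=cv2.convertScaleAbs(cv2.subtract(im,np.full_like(im,40)),alpha=2.6)
    cv2.imwrite(f'pics/{n}e.png',cv2.resize(g,None,fx=8,fy=8,interpolation=cv2.INTER_CUBIC))
c=load('s8'); t=load('t8')
for p in [(-.029,.029,.088),(-.01,.029,.088),(-.029,.15,.088)]:
    X=t2w(p); print(p,(proj(c,X)[0]-[165,195])*8,(proj(t,X)[0]-[310,150])*8)
```

```text
(-0.029, 0.029, 0.088) [170.5614272 104.1658221] [171.28733109 390.76255586]
(-0.01, 0.029, 0.088) [154.61891365 135.34113678] [180.83448328 334.83350547]
(-0.029, 0.15, 0.088) [484.07277497 131.49820037] [-186.43022371  324.93606426]
```

View pics/t8e.png

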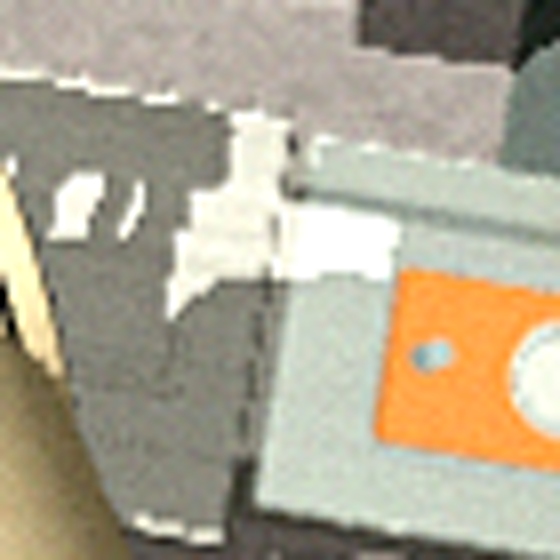

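View pics/s8e.png

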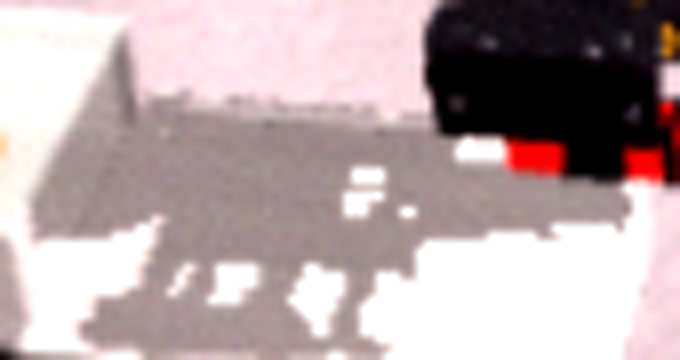

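```bash
cat >> h.py <<'E'
def pickpts(tag,zlo=.072,zhi=.1,ylo=-.01,yhi=.17,xlo=-.06,xhi=.06):
    c=load(tag); q=cloud(c).reshape(-1,3); d=q[:,:2]-T0; t=np.c_[d@XT,d@YT,q[:,2]]
    k=(t[:,2]>zlo)&(t[:,2]<zhi)&(t[:,0]>xlo)&(t[:,0]<xhi)&(t[:,1]>ylo)&(t[:,1]<yhi)
    return t[k]
E
python3 - <<'E'
from h import *
np.set_printoptions(precision=4,suppress=True)
for n in ('t8','s8'):
    q=pickpts(n,ylo=.01); q=q[np.argsort(q[:,1])]; print(n,len(q)); print(q[::max(1,len(q)//25)])
t=load('t8');g=cv2.cvtColor(t['im'],cv2.COLOR_BGR2GRAY)[150:220,310:380]
g=np.clip((g.astype(float)-70)*6,0,255).astype(np.uint8); cv2.imwrite('pics/t8f.png',cv2.resize(g,None,fx=8,fy=8,interpolation=cv2.INTER_CUBIC))
E
```

```text
t8 47
[[-0.0133  0.0281  0.092 ]
 [-0.0268  0.0284  0.0913]
 [-0.0108  0.0287  0.0929]
 [-0.0243  0.029   0.0922]
 [-0.0218  0.0296  0.0934]
 [-0.0189  0.0297  0.0913]
 [-0.0301  0.0308  0.0928]
 [-0.0168  0.0309  0.0954]
 [-0.0139  0.0309  0.093 ]
 [-0.0276  0.0315  0.0941]
 [-0.0115  0.0317  0.0951]
 [-0.0249  0.0318  0.0934]
 [-0.0221  0.032   0.0922]
 [-0.0195  0.0325  0.0924]
 [-0.0138  0.0327  0.0879]
 [-0.0168  0.0328  0.0912]
 [-0.0305  0.0333  0.0919]
 [-0.0277  0.0335  0.0907]
 [-0.0249  0.0336  0.0885]
 [-0.0117  0.034   0.0931]
 [-0.0308  0.0356  0.09  ]
 [-0.0283  0.0363  0.0919]
 [-0.0255  0.0365  0.0904]
 [-0.0287  0.0388  0.0908]
 [-0.0263  0.0396  0.0931]
 [-0.0294  0.0417  0.0927]
 [-0.027   0.0425  0.0951]
 [-0.0299  0.0443  0.0931]
 [-0.0274  0.045   0.0946]
 [-0.0303  0.0468  0.0921]
 [-0.0275  0.0471  0.0908]
 [-0.0277  0.0492  0.0878]
 [-0.0308  0.0495  0.0926]
 [-0.0257  0.0505  0.0937]
 [-0.0311  0.0518  0.0907]
 [-0.0286  0.0524  0.0915]
 [-0.0264  0.0535  0.0958]
 [-0.0288  0.0546  0.0886]
 [-0.0264  0.0554  0.0913]
 [-0.0295  0.0576  0.0914]
 [-0.0269  0.0
[... 265 characters left out ...]
-0.0079  0.0357  0.0939]
 [-0.0284  0.0384  0.0933]
 [-0.0231  0.0428  0.0903]
 [-0.0257  0.0485  0.0927]
 [-0.0225  0.053   0.0956]
 [-0.0254  0.0576  0.0901]
 [-0.0223  0.062   0.093 ]
 [-0.0256  0.0674  0.0948]
 [-0.0249  0.0708  0.0957]
 [-0.027   0.0763  0.0946]
 [-0.0246  0.0799  0.0931]
 [-0.0235  0.0861  0.0908]
 [-0.0242  0.0894  0.0944]
 [-0.0252  0.0948  0.0904]
 [-0.0253  0.0982  0.0945]
 [-0.026   0.1042  0.0946]
 [-0.0208  0.1087  0.0954]
 [-0.0276  0.1129  0.0943]
 [-0.0245  0.1166  0.0933]
 [-0.0271  0.1222  0.0956]
 [-0.0273  0.1252  0.0958]
 [-0.0247  0.1288  0.0945]
 [-0.0183  0.1602  0.0917]
 [-0.0176  0.1632  0.0889]
 [-0.0168  0.1661  0.086 ]
 [-0.0168  0.1696  0.0939]]
```

View pics/t8f.png

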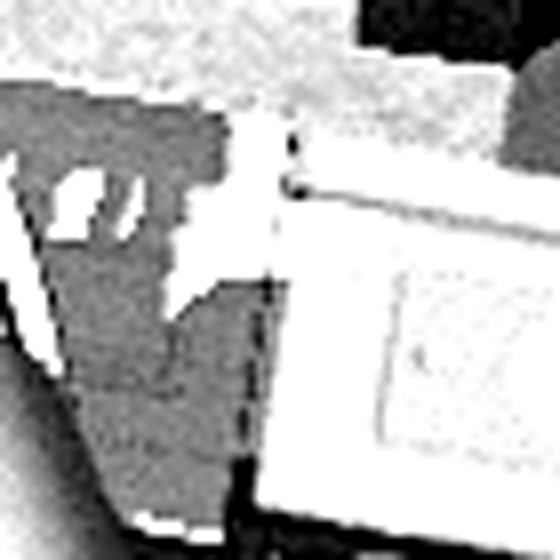

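Depth in the top view shows the prong at tester y 0.031, the shaft at x -0.029 and the axis at z about 0.090, so hook y = TCP y - 0.1625. Now correct the height and heading, then insert.

Emit:
jog_arm(
  increments=[
    {"gripper": 0, "tx": 0, "ty": 0, "tz": 0.014, "ax": -0.001, "ay": -0.001, "az": 0.004},
    {"gripper": 0, "tx": 0, "ty": 0, "tz": 0.003, "ax": 0, "ay": 0, "az": 0},
    {"gripper": 0, "tx": 0, "ty": 0, "tz": 0.001, "ax": 0, "ay": 0, "az": 0},
  ],
)

```text
time: 15.85
tcp_pos: [0.4787, 0.0474, 0.0456]
tool_rot: [0.997, -0.078, 0.005, -0.001]
contact_force: [0.2, -0.5, -0.7]
grip_width: 0.246
```

Run:
```python
from h import *
togo(t2w([-.029,.0935,.041]),-9.1)
snap('top','t9');q=pickpts('t9',ylo=.01,yhi=.08,zhi=.095); a=q[q[:,1]>.04]; b=q[(q[:,1]<.04)&(q[:,0]>-.022)]
print(len(a),np.polyfit(a[:,1],a[:,0],1),a.mean(0),'prong',b.mean(0),b[:,0].max())
```

```text
t 15.85 tcp [0.4787 0.0474 0.0456] tester [-0.0256  0.1958  0.0456] F [ 0.2 -0.5 -0.7] w 21.4
shift units [-0.0063  0.1705  0.0072] turn units [-0.0007 -0.0032  0.0011] q7 -0.5
25 [-0.01643664 -0.02529244] [-0.02618511  0.05430958  0.08674349] prong [-0.01462137  0.03359693  0.08692413] -0.008470587523082744
```

Emit:
jog_arm(
  increments=[
    {"gripper": 0, "tx": -0.008, "ty": 0, "tz": 0.008, "ax": 0, "ay": -0.002, "az": 0.001},
    {"gripper": 0, "tx": 0, "ty": 0, "tz": 0.001, "ax": 0, "ay": 0, "az": 0},
  ],
)

```text
time: 16.1
tcp_pos: [0.4739, 0.0482, 0.0402]
tool_rot: [0.997, -0.079, 0.002, -0.001]
contact_force: [-0.7, -0.4, -1.0]
grip_width: 0.247
```

Run:
```python
from h import *
togo(t2w([-.03,.0935,.041]),-9.1)
snap('top','t10');q=pickpts('t10',ylo=.01,yhi=.08,zhi=.095); a=q[q[:,1]>.04]; b=q[(q[:,1]<.04)&(q[:,0]>-.022)]
print(len(a),np.polyfit(a[:,1],a[:,0],1),a.mean(0),'prong',b.mean(0),b[:,0].max())
```

```text
t 16.1 tcp [0.4739 0.0482 0.0402] tester [-0.0305  0.1958  0.0402] F [-0.7 -0.4 -1. ] w 21.5
shift units [ 0.0008  0.1706 -0.0017] turn units [-0.0007 -0.0013 -0.    ] q7 -0.51
24 [-0.00578625 -0.03104476] [-0.03136145  0.05473133  0.08157176] prong [-0.01707492  0.03342841  0.08173418] -0.013032896352788146
```

Emit:
jog_arm(
  increments=[
    {"gripper": 0, "tx": 0, "ty": 0.033, "tz": 0, "ax": 0, "ay": 0, "az": 0},
    {"gripper": 0, "tx": 0, "ty": 0.033, "tz": 0, "ax": 0, "ay": 0, "az": 0},
    {"gripper": 0, "tx": 0, "ty": 0.033, "tz": 0, "ax": 0, "ay": 0, "az": 0},
  ],
)

```text
time: 16.45
tcp_pos: [0.4652, -0.009, 0.0407]
tool_rot: [0.997, -0.077, 0.003, -0.002]
contact_force: [0.5, -0.5, -0.8]
grip_width: 0.251
```

Run:
```python
from h import *
togo(t2w([-.03,.0935,.041]),-9.1)
t=snap('top','t11')
cv2.imwrite('pics/t11c.png',cv2.resize(t['im'][150:230,310:420],None,fx=7,fy=7,interpolation=cv2.INTER_CUBIC))
```

```text
t 16.45 tcp [ 0.4652 -0.009   0.0407] tester [-0.03    0.138   0.0407] F [ 0.5 -0.5 -0.8] w 21.8
shift units [-0.0004  0.0741 -0.0008] turn units [-0.0013 -0.0018  0.0017] q7 -0.35
```

View pics/t11c.png

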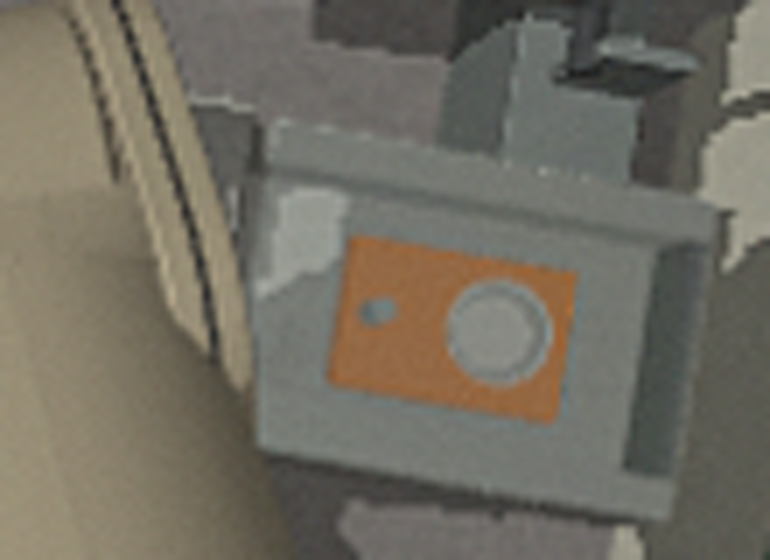

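Run:
```python
from h import *
t=load('t11'); im=t['im'][150:230,310:420].astype(float)
g=np.clip((im-70)*3.5,0,255).astype(np.uint8); g=cv2.resize(g,None,fx=7,fy=7,interpolation=cv2.INTER_CUBIC)
cv2.imwrite('pics/t11e.png',g)
for p in [(-.03,-.0245,.08),(-.011,-.0245,.08),(0,-.054,.089)]: print(p,(proj(t,t2w(p))[0]-[310,150])*7)
```

```text
(-0.03, -0.0245, 0.08) [283.0485737  371.14154152]
(-0.011, -0.0245, 0.08) [291.1528949  322.51922992]
(0, -0.054, 0.089) [377.48037246 306.51880601]
```

View pics/t11e.png

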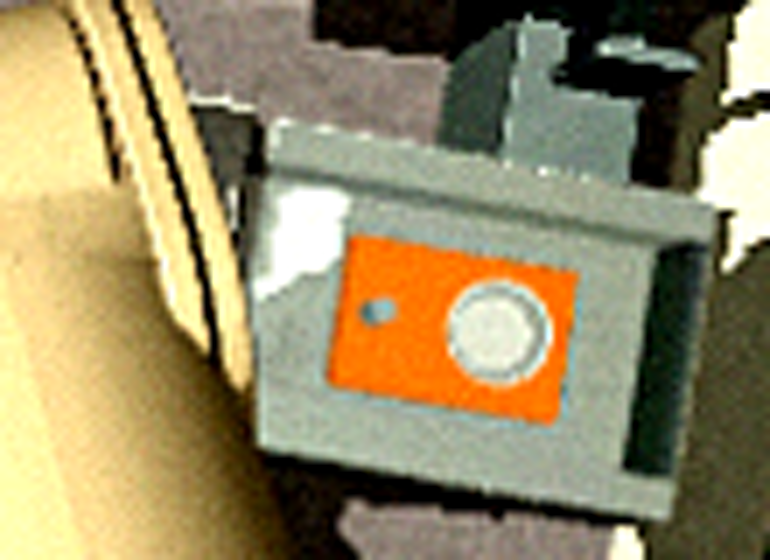

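Emit:
jog_arm(
  increments=[
    {"gripper": 0, "tx": 0, "ty": 0.033, "tz": 0, "ax": 0, "ay": 0, "az": 0.001},
    {"gripper": 0, "tx": 0, "ty": 0.033, "tz": 0.001, "ax": 0, "ay": 0, "az": 0},
    {"gripper": 0, "tx": 0, "ty": 0.008, "tz": 0, "ax": 0, "ay": 0, "az": 0},
  ],
)

```text
time: 16.8
tcp_pos: [0.4575, -0.0586, 0.04]
tool_rot: [0.997, -0.08, 0.003, -0.001]
contact_force: [-0.1, -0.4, -0.3]
grip_width: 0.252
```

Run:
```python
from h import *
togo(t2w([-.03,.0935,.041]),-9.1)
t=snap('top','t12'); im=t['im'][150:230,310:420].astype(float)
g=np.clip((im-50)*2.5,0,255).astype(np.uint8); g=cv2.resize(g,None,fx=7,fy=7,interpolation=cv2.INTER_CUBIC)
cv2.imwrite('pics/t12e.png',g)
```

```text
t 16.8 tcp [ 0.4575 -0.0586  0.04  ] tester [-0.0298  0.0878  0.04  ] F [-0.1 -0.4 -0.3] w 21.9
shift units [-0.0004 -0.0095 -0.0017] turn units [-0.0007 -0.0018 -0.0007] q7 -0.24
```

View pics/t12e.png

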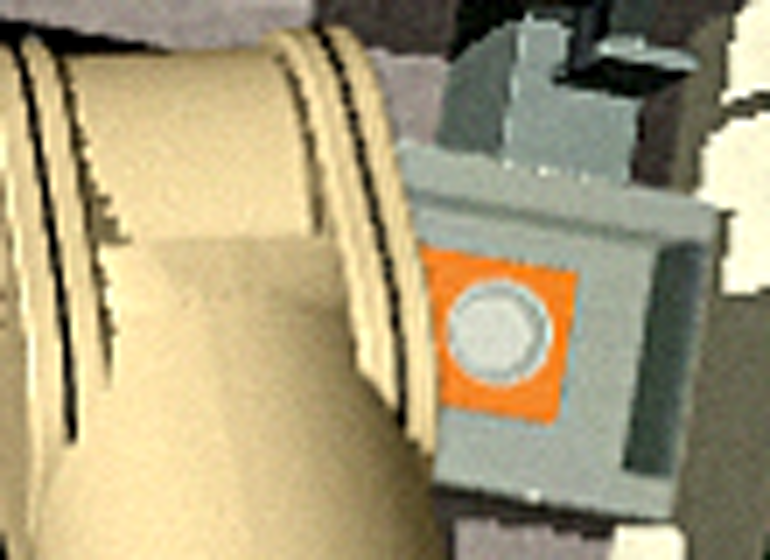

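Emit:
jog_arm(
  increments=[
    {"gripper": 0, "tx": 0, "ty": -0.009, "tz": 0, "ax": 0, "ay": -0.001, "az": 0},
    {"gripper": 0, "tx": 0.016, "ty": 0, "tz": 0, "ax": 0, "ay": 0, "az": 0},
    {"gripper": 0, "tx": 0.014, "ty": 0, "tz": 0, "ax": 0, "ay": 0, "az": 0},
  ],
)

```text
time: 17.15
tcp_pos: [0.4775, -0.0532, 0.0405]
tool_rot: [0.997, -0.08, 0.002, -0.001]
contact_force: [-0.1, 0.4, -0.5]
grip_width: 0.248
```

Run:
```python
from h import *
togo(t2w([-.0105,.0935,.041]),-9.1)
c=snap('scene','s12'); im=c['im'][175:235,110:220].astype(float)
g=np.clip((im-50)*1.8,0,255).astype(np.uint8); cv2.imwrite('pics/s12e.png',cv2.resize(g,None,fx=7,fy=7,interpolation=cv2.INTER_CUBIC))
```

```text
t 17.15 tcp [ 0.4775 -0.0532  0.0405] tester [-0.0109  0.0963  0.0405] F [-0.1  0.4 -0.5] w 21.6
shift units [ 0.0007  0.0046 -0.0008] turn units [-0.0007 -0.001  -0.0001] q7 -0.28
```

View pics/s12e.png

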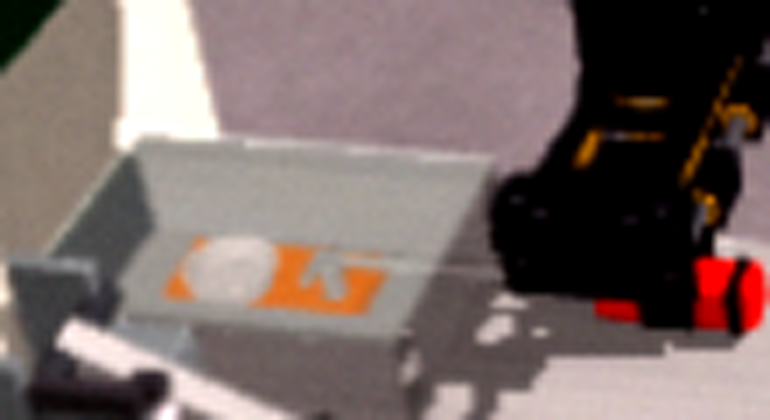

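Scene crop: the prong is at (315,275), just behind the post at (330,270), with the shaft on the far side. Start pulling.

Emit:
jog_arm(
  increments=[
    {"gripper": 0, "tx": 0, "ty": -0.012, "tz": 0, "ax": 0, "ay": 0, "az": 0},
    {"gripper": 0, "tx": 0, "ty": -0.018, "tz": 0, "ax": 0, "ay": 0, "az": 0},
    {"gripper": 0, "tx": 0, "ty": -0.018, "tz": 0, "ax": 0, "ay": 0, "az": 0},
    {"gripper": 0, "tx": 0, "ty": -0.018, "tz": 0, "ax": 0, "ay": 0, "az": 0},
  ],
  squeeze=50,
)

```text
time: 17.6
tcp_pos: [0.4858, -0.0107, 0.0404]
tool_rot: [0.997, -0.08, 0.002, -0.002]
contact_force: [-0.0, -0.5, -0.8]
grip_width: 0.248
```

Run:
```python
from h import *
togo(t2w([-.0105,.2825,.041]),-9.1)
c=snap('scene','s13'); im=c['im'][175:235,110:220].astype(float)
g=np.clip((im-50)*1.8,0,255).astype(np.uint8); cv2.imwrite('pics/s13e.png',cv2.resize(g,None,fx=7,fy=7,interpolation=cv2.INTER_CUBIC))
```

```text
t 17.6 tcp [ 0.4858 -0.0107  0.0404] tester [-0.0093  0.1396  0.0404] F [-0.  -0.5 -0.8] w 21.5
shift units [-2.100e-03 -2.382e-01 -1.000e-04] turn units [-0.0012 -0.001  -0.0002] q7 -0.38
```

View pics/s13e.png

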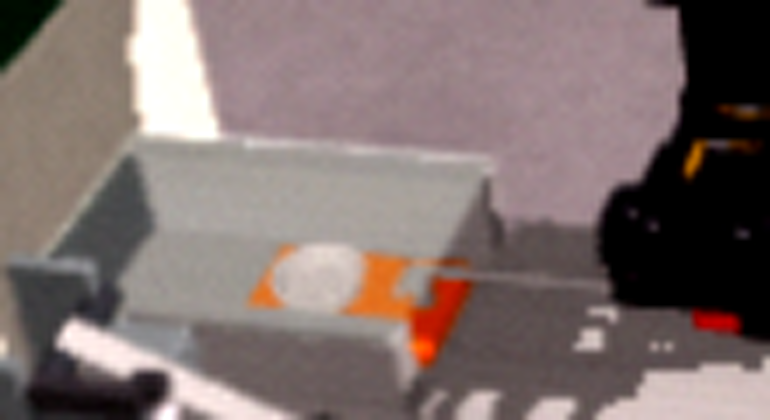

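The carrier follows: its front is out of the mouth and only a small force shows. Continue.

Emit:
jog_arm(
  increments=[
    {"gripper": 0, "tx": -0.001, "ty": -0.025, "tz": 0, "ax": 0, "ay": 0, "az": 0},
    {"gripper": 0, "tx": 0, "ty": -0.025, "tz": 0, "ax": 0, "ay": 0, "az": 0},
    {"gripper": 0, "tx": 0, "ty": -0.025, "tz": 0, "ax": 0, "ay": 0, "az": 0},
    {"gripper": 0, "tx": 0, "ty": -0.025, "tz": 0, "ax": 0, "ay": 0, "az": 0},
  ],
)

```text
time: 18.05
tcp_pos: [0.4944, 0.0533, 0.0407]
tool_rot: [0.997, -0.079, 0.002, -0.002]
contact_force: [0.5, 0.1, -0.9]
grip_width: 0.245
```

Run:
```python
from h import *
togo(t2w([-.0105,.2825,.041]),-9.1)
```

```text
t 18.05 tcp [0.4944 0.0533 0.0407] tester [-0.011   0.2041  0.0407] F [ 0.5  0.1 -0.9] w 21.3
shift units [ 0.001  -0.1306  0.    ] turn units [-0.0011 -0.001   0.0004] q7 -0.53
```

Emit:
jog_arm(
  increments=[
    {"gripper": 0, "tx": 0, "ty": -0.025, "tz": 0, "ax": 0, "ay": 0, "az": 0},
    {"gripper": 0, "tx": 0, "ty": -0.025, "tz": 0, "ax": 0, "ay": 0, "az": 0},
    {"gripper": 0, "tx": 0, "ty": -0.025, "tz": 0, "ax": 0, "ay": 0, "az": 0},
    {"gripper": 0, "tx": 0, "ty": -0.025, "tz": 0, "ax": 0, "ay": 0, "az": 0},
    {"gripper": 0, "tx": 0, "ty": -0.01, "tz": 0, "ax": 0, "ay": 0, "az": 0},
  ],
)

```text
time: 18.55
tcp_pos: [0.5038, 0.1246, 0.041]
tool_rot: [0.997, -0.077, 0.001, -0.002]
contact_force: [-0.4, -0.4, -0.9]
grip_width: 0.249
```

Run:
```python
from h import *
togo(t2w([-.0105,.2825,.041]),-9.1)
c=snap('scene','s14'); snap('top','t14')
cv2.imwrite('pics/s14c.png',cv2.resize(c['im'][150:270,110:260],None,fx=5,fy=5,interpolation=cv2.INTER_CUBIC))
```

```text
t 18.55 tcp [0.5038 0.1246 0.041 ] tester [-0.013   0.2761  0.041 ] F [-0.4 -0.4 -0.9] w 21.7
shift units [ 0.0042 -0.0107  0.0001] turn units [-0.0012 -0.0008  0.0016] q7 -0.69
```

View pics/s14c.png

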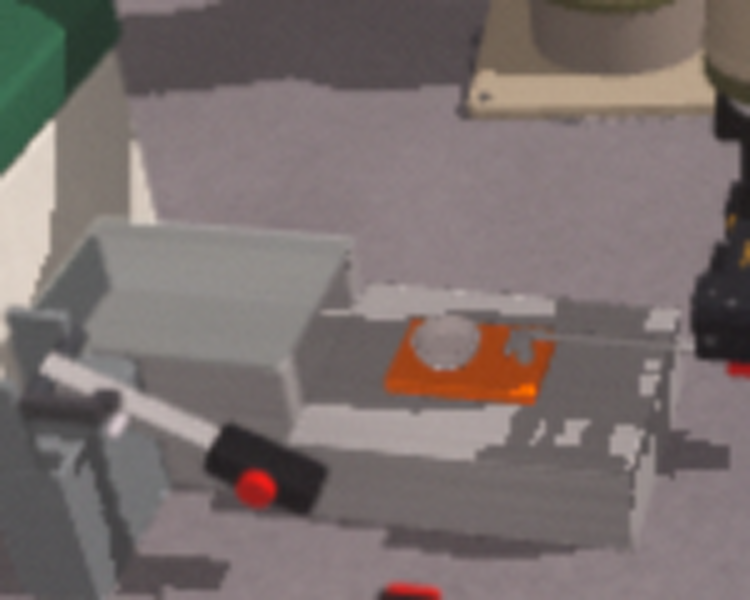

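View pics/t14.png

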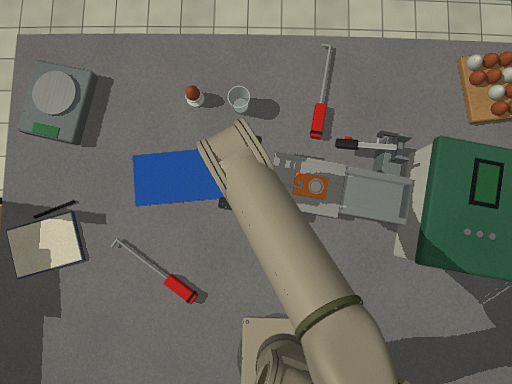

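The carrier is fully out, at scene crop (465,360). Back the prong off a few mm, then lift straight up.

Emit:
jog_arm(
  increments=[
    {"gripper": 0, "tx": 0, "ty": 0.009, "tz": 0, "ax": 0, "ay": 0, "az": 0},
    {"gripper": 0, "tx": 0, "ty": 0, "tz": 0, "ax": 0, "ay": 0, "az": 0},
  ],
)

```text
time: 18.85
tcp_pos: [0.5028, 0.1169, 0.0407]
tool_rot: [0.997, -0.077, 0.001, -0.001]
contact_force: [-1.3, -0.6, -1.1]
grip_width: 0.247
```

Run:
```python
from h import *
togo(t2w([-.0105,.2711,.041]),-9.1)
```

```text
t 18.85 tcp [0.5028 0.1169 0.0407] tester [-0.0128  0.2682  0.0407] F [-1.3 -0.6 -1.1] w 21.5
shift units [ 0.0039 -0.0048 -0.0004] turn units [-0.0009 -0.0007  0.0013] q7 -0.68
```

Emit:
jog_arm(
  increments=[
    {"gripper": 0, "tx": 0, "ty": -0.003, "tz": -0.02, "ax": 0, "ay": 0, "az": 0},
    {"gripper": 0, "tx": 0, "ty": 0, "tz": -0.03, "ax": 0, "ay": 0, "az": 0},
    {"gripper": 0, "tx": 0, "ty": 0, "tz": -0.05, "ax": 0, "ay": 0, "az": 0},
    {"gripper": 0, "tx": 0, "ty": 0, "tz": -0.05, "ax": 0, "ay": 0, "az": 0},
  ],
)

```text
time: 19.25
tcp_pos: [0.5003, 0.1157, 0.1322]
tool_rot: [0.997, -0.079, -0.002, -0.001]
contact_force: [0.3, 1.2, -1.1]
grip_width: 0.247
```

Run:
```python
from h import *
togo([.4688,.38,.10],13)
```

```text
t 19.25 tcp [0.5003 0.1157 0.1322] tester [-0.0151  0.2667  0.1322] F [ 0.3  1.2 -1.1] w 21.5
shift units [-0.1207 -0.4268  0.0545] turn units [-0.0005  0.0013 -0.1224] q7 -0.6
```

Emit:
jog_arm(
  increments=[
    {"gripper": 0, "tx": -0.02, "ty": -0.071, "tz": 0, "ax": 0, "ay": 0, "az": 0},
    {"gripper": 0, "tx": -0.02, "ty": -0.071, "tz": 0, "ax": 0, "ay": 0, "az": 0},
    {"gripper": 0, "tx": -0.02, "ty": -0.071, "tz": 0, "ax": 0, "ay": 0, "az": 0},
    {"gripper": 0, "tx": -0.02, "ty": -0.071, "tz": 0, "ax": 0, "ay": 0, "az": 0},
    {"gripper": 0, "tx": -0.02, "ty": -0.071, "tz": 0, "ax": 0, "ay": 0, "az": 0},
    {"gripper": 0, "tx": -0.02, "ty": -0.06, "tz": 0, "ax": 0, "ay": 0, "az": 0},
  ],
)

```text
time: 19.85
tcp_pos: [0.4776, 0.3724, 0.1436]
tool_rot: [0.996, -0.09, 0.005, -0.0]
contact_force: [0.4, -0.5, -1.1]
grip_width: 0.244
```

Emit:
jog_arm(
  increments=[
    {"gripper": 0, "tx": 0, "ty": 0, "tz": 0, "ax": 0, "ay": 0, "az": -0.042},
    {"gripper": 0, "tx": 0, "ty": 0, "tz": 0, "ax": 0, "ay": 0, "az": -0.042},
    {"gripper": 0, "tx": 0, "ty": 0, "tz": 0, "ax": 0, "ay": 0, "az": -0.038},
  ],
)

```text
time: 20.15
tcp_pos: [0.4736, 0.3803, 0.1467]
tool_rot: [0.994, 0.111, 0.005, -0.002]
contact_force: [-0.0, 0.8, -1.2]
grip_width: 0.249
```

Run:
```python
from h import *
togo([.4688,.38,-.0243],13)
c=snap('scene','s15')
cv2.imwrite('pics/s15c.png',cv2.resize(c['im'][140:290,240:440],None,fx=3.5,fy=3.5,interpolation=cv2.INTER_CUBIC))
```

```text
t 20.15 tcp [0.4736 0.3803 0.1467] tester [-0.0833  0.5237  0.1467] F [-0.   0.8 -1.2] w 21.7
shift units [-0.0109 -0.0005  0.285 ] turn units [-0.0008 -0.0033 -0.0011] q7 -0.8
```

View pics/s15c.png

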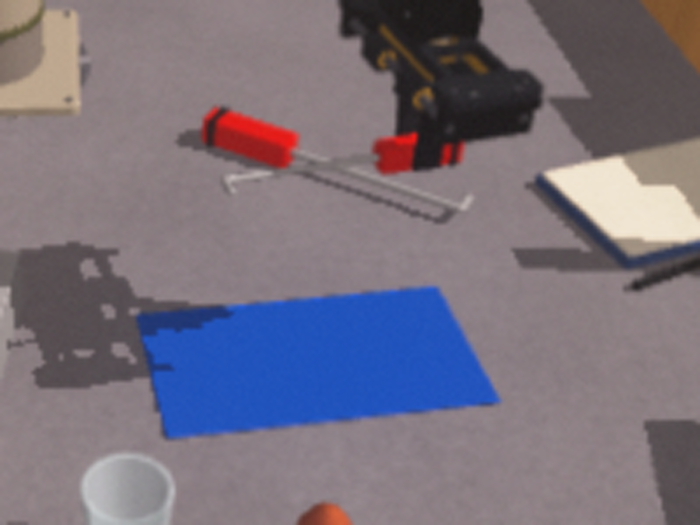

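Emit:
jog_arm(
  increments=[
    {"gripper": 0, "tx": -0.008, "ty": 0, "tz": 0.06, "ax": 0, "ay": -0.002, "az": 0},
    {"gripper": 0, "tx": 0, "ty": 0, "tz": 0.06, "ax": 0, "ay": 0, "az": 0},
    {"gripper": 0, "tx": 0, "ty": 0, "tz": 0.06, "ax": 0, "ay": 0, "az": 0},
    {"gripper": 0, "tx": 0, "ty": 0, "tz": 0.05, "ax": 0, "ay": 0, "az": 0},
    {"gripper": 0, "tx": 0, "ty": 0, "tz": 0.02, "ax": 0, "ay": 0, "az": 0},
  ],
)

```text
time: 20.7
tcp_pos: [0.475, 0.3787, -0.0015]
tool_rot: [0.994, 0.106, 0.006, -0.003]
contact_force: [-0.9, -0.5, -1.3]
grip_width: 0.245
```

Run:
```python
from h import *
togo([.4688,.38,-.0243],13)
```

```text
t 20.7 tcp [ 0.475   0.3787 -0.0015] tester [-0.0816  0.5223 -0.0015] F [-0.9 -0.5 -1.3] w 21.3
shift units [-0.0101 -0.0042  0.0379] turn units [-0.0013 -0.0039 -0.0045] q7 -0.9
```

Emit:
jog_arm(
  increments=[
    {"gripper": 0, "tx": 0, "ty": 0, "tz": 0.015, "ax": -0.001, "ay": -0.003, "az": 0},
    {"gripper": 0, "tx": 0, "ty": 0, "tz": 0.012, "ax": 0, "ay": 0, "az": 0},
    {"gripper": 0, "tx": 0, "ty": 0, "tz": 0.006, "ax": 0, "ay": 0, "az": 0},
  ],
)

```text
time: 21.0
tcp_pos: [0.4766, 0.3786, -0.0205]
tool_rot: [0.995, 0.104, 0.002, -0.001]
contact_force: [-0.1, 0.3, -1.2]
grip_width: 0.252
```

Run:
```python
from h import *
togo([.4688,.38,-.0243],13)
```

```text
t 21.0 tcp [ 0.4766  0.3786 -0.0205] tester [-0.08    0.5225 -0.0205] F [-0.1  0.3 -1.2] w 21.9
shift units [-0.0123 -0.005   0.0063] turn units [-0.0003 -0.001  -0.0061] q7 -0.91
```

Emit:
jog_arm(
  increments=[
    {"gripper": 0, "tx": 0, "ty": 0, "tz": 0.006, "ax": 0, "ay": -0.0005, "az": 0},
    {"gripper": 0, "tx": 0, "ty": 0, "tz": 0.002, "ax": 0, "ay": 0, "az": 0},
  ],
)

```text
time: 21.2
tcp_pos: [0.4776, 0.3793, -0.0242]
tool_rot: [0.995, 0.103, 0.002, -0.001]
contact_force: [0.5, 0.3, -0.5]
grip_width: 0.247
```

Run:
```python
from h import *
togo([.4688,.38,-.0243],13)
```

```text
t 21.2 tcp [ 0.4776  0.3793 -0.0242] tester [-0.0792  0.5233 -0.0242] F [ 0.5  0.3 -0.5] w 21.5
shift units [-0.0141 -0.0042  0.0001] turn units [-0.0006 -0.0011 -0.0063] q7 -0.91
```

Weight is coming off (force -1.2 → -0.5). Release, then rise.

Emit:
jog_arm(
  increments=[
    {"gripper": 0.6, "tx": 0, "ty": 0, "tz": 0.001, "ax": 0, "ay": 0, "az": 0},
    {"gripper": 0.6, "tx": 0, "ty": 0, "tz": 0, "ax": 0, "ay": 0, "az": 0},
    {"gripper": 0.6, "tx": 0, "ty": 0, "tz": 0, "ax": 0, "ay": 0, "az": 0},
    {"gripper": 0.6, "tx": 0, "ty": 0, "tz": 0, "ax": 0, "ay": 0, "az": 0},
    {"gripper": 0.6, "tx": 0, "ty": 0, "tz": 0, "ax": 0, "ay": 0, "az": 0},
    {"gripper": 0.6, "tx": 0, "ty": 0, "tz": -0.01, "ax": 0, "ay": 0, "az": 0},
  ],
)

```text
time: 21.8
tcp_pos: [0.4781, 0.3799, -0.0172]
tool_rot: [0.995, 0.103, 0.002, -0.002]
contact_force: [1.2, -0.1, 0.7]
grip_width: 0.591
```

Emit:
jog_arm(
  increments=[
    {"gripper": 0.6, "tx": 0, "ty": 0, "tz": -0.03, "ax": 0, "ay": 0, "az": 0},
    {"gripper": 0.6, "tx": 0, "ty": 0, "tz": -0.06, "ax": 0, "ay": 0, "az": 0},
    {"gripper": 0.6, "tx": 0, "ty": 0, "tz": -0.08, "ax": 0, "ay": 0, "az": 0},
    {"gripper": 0.6, "tx": 0, "ty": 0, "tz": -0.08, "ax": 0, "ay": 0, "az": 0},
    {"gripper": 0.6, "tx": -0.06, "ty": -0.03, "tz": 0, "ax": 0, "ay": 0, "az": 0},
    {"gripper": 0.6, "tx": -0.06, "ty": -0.03, "tz": 0, "ax": 0, "ay": 0, "az": 0},
    {"gripper": 0.6, "tx": 0, "ty": 0, "tz": 0, "ax": 0, "ay": 0, "az": 0},
  ],
)

```text
time: 22.5
tcp_pos: [0.397, 0.4025, 0.1488]
tool_rot: [0.995, 0.104, 0.005, -0.004]
contact_force: [-0.5, 0.5, -0.6]
grip_width: 0.599
```

Run:
```python
from h import *
togo([.4688,.38,-.0243],13)
snap('top','t16');snap('scene','s16')
```

```text
t 22.5 tcp [0.397  0.4025 0.1488] tester [-0.1624  0.5336  0.1488] F [-0.5  0.5 -0.6] w 52.1
shift units [0.1062 0.0635 0.2892] turn units [-0.0022 -0.0034 -0.0061] q7 -0.91
```

View pics/t16.png

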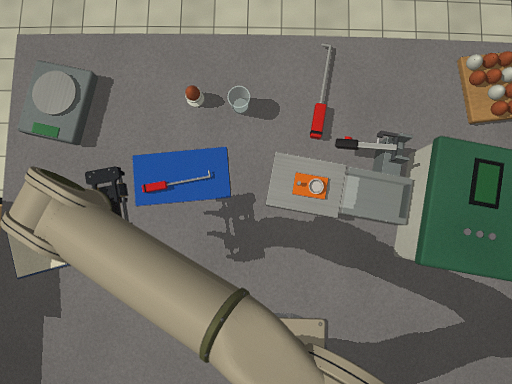

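View pics/s16.png

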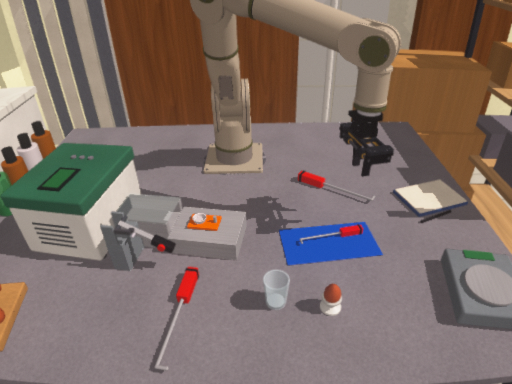

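The top view shows the pick on the mat at (175,183), the carrier on the apron at (310,185), and the lever down at (347,143). The cup and beaker are at (194,95) and (238,100), unchanged. One last numeric check.

Run:
```python
from h import *
np.set_printoptions(precision=4,suppress=True)
t=load('t16'); P=cloud(t); hsv=cv2.cvtColor(t['im'],cv2.COLOR_BGR2HSV); h,s=hsv[...,0],hsv[...,1]
m=((h>6)&(h<20)&(s>120)); m[:165]=0;m[210:]=0;m[:,:280]=0;m[:,340:]=0
v,u=np.nonzero(m); q=plane(t,np.c_[u,v],.07); r=cv2.minAreaRect(q[:,:2].astype(np.float32)); print('carrier',w2t(r[0]),r[1],r[2], 'top z',np.median(P[m][:,2]))
m=((h<6)|(h>174))&(s>180); m[:165]=0;m[205:]=0;m[:,:130]=0;m[:,230:]=0
v,u=np.nonzero(m); q=plane(t,np.c_[u,v],.026); r=cv2.minAreaRect(q[:,:2].astype(np.float32)); c=np.array(r[0]); print('handle',r,'z',np.median(P[m][:,2]))
hk=plane(t,[(209.5,178)],.015)[0]; print('hook',hk)
M=np.array([.5113,.3052]); a=np.arctan2(-(.5695-.6003+.4213-.4542)/2,(.4515-.175+.4334-.1609)/2); X=np.array([np.cos(a),np.sin(a)]);Y=np.array([-X[1],X[0]])
for p in (c,hk[:2]): print('mat frame',(p-M)@X,(p-M)@Y)
q=cloud(t)[125:155,330:365].reshape(-1,3); k=t['im'][125:155,330:365].reshape(-1,3).max(1)<45; print('grip',w2t(np.median(q[k],0)))
t0=load('top0'); print('bystander diff',np.abs(t['im'][80:115,180:255].astype(int)-t0['im'][80:115,180:255]).mean())
```

```text
carrier [-0.002   0.0897] (0.09027470648288727, 0.05932701751589775) 81.158203125 top z 0.06967170301399861
handle ((0.4769023060798645, 0.37731674313545227), (0.02093169465661049, 0.06852386891841888), 12.62104606628418) z 0.025462650269741705
hook [0.5056 0.2203 0.015 ]
mat frame -0.025856581339801916 0.07560068246323132
mat frame -0.015409102853666083 -0.08365502145750821
grip [0.1248 0.012  0.0966]
bystander diff 3.872126984126984
```

Run:
```python
from station import arm
print(arm.sign_off()); print(arm.read_state()['time'])
```

```text
the job is handed in; nothing more can be done
None
the job is handed in; nothing more can be done
```

I squeezed the release button and swung the lever to its stop. I then hooked the post with the 200 mm pick, pulled the carrier onto the apron and laid the pick back on its mat. The job was handed in shortly after 22.6 s, inside the 61 s limit; no verdict is reported.

The last checks came from camera images just before hand-in:
- **Carrier:** flat on the apron with its centre 90 mm outside the mouth and 2 mm off the middle line. Its top is at 70 mm.
- **Lever:** down, with the grip centre at about 84–86 mm, and the gate was seen open.
- **Pick:** on the mat, with handle and hook well inside its outline and the handle top at about 25 mm, which puts its centre near 15 mm.
- **Egg cup and beaker:** at the same pixels as at the start.
- **Robot:** clear of everything.

One thing went wrong and one disagreed:
- **Missed grasp:** my first grasp of the lever closed on nothing, above the grip, because the reported TCP was about 32 mm beyond the real fingertips. I measured that in the images and corrected for it.
- **Hidden hook:** the arm blocked the top view while the prong went behind the post, so I checked that step in the scene camera only.

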